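# Put the forming heads away in their hex-socket case

## Task

Swing the brass tab aside, lift the clear cover out of the storage case and lay it flat on the grey felt mat. Put every forming head lying about on the bench into a hex socket of the case, one in each, in any order, pressing and turning it a little until it drops fully home; then lay the cover back flush in the case's recess, turn the tab back so that it points straight across the cover's edge, and leave the vise, screwdriver and jar alone.

Things in the scene. Friction and masses are not known exactly. Their poses are not given: they have to be found in the camera images.
- case: fixed open wooden case, 191 x 191 mm, rim 57 mm high; origin at the centre of its underside, z up, sides along its x and y. Inner floor (blue) 8 mm up, inner space 150 x 150 mm. A ledge inside, top 50 mm up, lies in a square recess 167 x 167 mm, 7 mm below the rim: the cover lies there. The swing tab sits on its -x rim
- tab (a joint): brass swing tab, strip 48 x 12 x 5 mm (58.5 to 63.5 mm above the bench) on a vertical pivot in the middle of the case's -x rim. Angle in rad: 0 = along the case's +x, across the cover's edge, holding it; grows anticlockwise from above; 1.57 = along the rim to the case's +y; clear of the cover from about 1.5; stops at -0.25 and 2.0; starts near 0; friction 0.04 N m, stays where left
- tab_pin (a point): the tab's red upright finger pin, 10 mm in diameter, standing 16 mm up from the tab's top, 32 mm from the pivot; this point is the middle of the pin's height, 71.5 mm above the bench. Grip it and lead it round the pivot
- tab_pivot (a point): the pivot of the tab, at the rim's height (57 mm): case frame (-89.5, 0, 57) mm
- cover: loose clear plate with grey edges, 162 x 162 x 5 mm, 180 g; black bar handle in the middle, 50 mm along the cover's x, 14 mm wide along its y, its top 29 mm above the underside; origin at the centre of the underside, z up. In the case its underside is 50 mm above the bench, with 2.5 mm play each side, in any of the four square ways round
- mat: fixed grey felt mat, 200 x 200 x 3 mm, flat on the bench; origin at the centre of its underside
- socket0: fixed aluminium hexagonal socket ring at (-32, -32) mm in the case's frame, standing 9 mm up from the inner floor, wall 6 mm; hexagonal hole 33 mm across flats, 9 mm deep. Origin on the inner floor (8 mm above the bench) at the hole's centre; +x points square at one flat (flats every 60 degrees). Each socket has its own angle, different at each start
- socket1: fixed aluminium hexagonal socket ring at (-32, +32) mm in the case's frame, standing 9 mm up from the inner floor, wall 6 mm; hexagonal hole 33 mm across flats, 9 mm deep. Origin on the inner floor (8 mm above the bench) at the hole's centre; +x points square at one flat (flats every 60 degrees). Each socket has its own angle, different at each start
- socket2: fixed aluminium hexagonal socket ring at (+32, -32) mm in the case's frame, standing 9 mm up from the inner floor, wall 6 mm; hexagonal hole 33 mm across flats, 9 mm deep. Origin on the inner floor (8 mm above the bench) at the hole's centre; +x points square at one flat (flats every 60 degrees). Each socket has its own angle, different at each start
- socket3: fixed aluminium hexagonal socket ring at (+32, +32) mm in the case's frame, standing 9 mm up from the inner floor, wall 6 mm; hexagonal hole 33 mm across flats, 9 mm deep. Origin on the inner floor (8 mm above the bench) at the hole's centre; +x points square at one flat (flats every 60 degrees). Each socket has its own angle, different at each start
- head0: forming head (may be absent), brass-yellow on a steel hexagonal foot, 120 g, upright: foot 30 mm across flats, 12 mm high; square neck 18 x 18 mm, 12 to 32 mm up; dome, top 38 mm up. Origin: centre of the foot's underside, z up; +x square to one flat of the foot and one face of the neck. Drops 9 mm into a socket if lined up within 8 degrees, else rests on its rim; home: origin at socket's
- head1: forming head (may be absent), copper-coloured on a steel hexagonal foot, 120 g, upright: foot 30 mm across flats, 12 mm high; square neck 18 x 18 mm, 12 to 32 mm up; dome, top 38 mm up. Origin: centre of the foot's underside, z up; +x square to one flat of the foot and one face of the neck. Drops 9 mm into a socket if lined up within 8 degrees, else rests on its rim; home: origin at socket's
- head2: forming head (may be absent), green on a steel hexagonal foot, 120 g, upright: foot 30 mm across flats, 12 mm high; square neck 18 x 18 mm, 12 to 32 mm up; dome, top 38 mm up. Origin: centre of the foot's underside, z up; +x square to one flat of the foot and one face of the neck. Drops 9 mm into a socket if lined up within 8 degrees, else rests on its rim; home: origin at socket's
- head3: forming head (may be absent), red on a steel hexagonal foot, 120 g, upright: foot 30 mm across flats, 12 mm high; square neck 18 x 18 mm, 12 to 32 mm up; dome, top 38 mm up. Origin: centre of the foot's underside, z up; +x square to one flat of the foot and one face of the neck. Drops 9 mm into a socket if lined up within 8 degrees, else rests on its rim; home: origin at socket's
- vise: bystander: black ball vise, about 97 mm wide, 97 mm tall, 3 kg; leave alone
- driver: bystander: screwdriver, 150 mm long, lying; leave alone
- jar: bystander: amber glass jar, 48 mm wide, 60 mm tall; leave alone

How it is judged (in metres and radians):
On the way, in this order (a step that is already met when the one before it is completed fails the run):
1. the tab is turned aside, clear of the cover (value of joint tab above 1.3 rad), for 0.1 s.
2. the cover lies flat on the felt mat, let go (horizontal distance between cover and mat below 0.06 m and height (world z) of cover below 0.008 m and angle between cover's own z axis and vertical below 0.05 rad and contact force between the fingers and cover below 0.2 N), for 0.2 s.
3. every head is fully home in a socket, let go, while the cover still lies off the case (((horizontal distance between head0 and socket0 below 0.004 m and z of head0 in the frame of socket0 below 0.003 m and angle between head0's own z axis and vertical below 0.07 rad) or (horizontal distance between head0 and socket1 below 0.004 m and z of head0 in the frame of socket1 below 0.003 m and angle between head0's own z axis and vertical below 0.07 rad) or (horizontal distance between head0 and socket2 below 0.004 m and z of head0 in the frame of socket2 below 0.003 m and angle between head0's own z axis and vertical below 0.07 rad) or (horizontal distance between head0 and socket3 below 0.004 m and z of head0 in the frame of socket3 below 0.003 m and angle between head0's own z axis and vertical below 0.07 rad)) and ((horizontal distance between head1 and socket0 below 0.004 m and z of head1 in the frame of socket0 below 0.003 m and angle between head1's own z axis and vertical below 0.07 rad) or (horizontal distance between head1 and socket1 below 0.004 m and z of head1 in the frame of socket1 below 0.003 m and angle between head1's own z axis and vertical below 0.07 rad) or (horizontal distance between head1 and socket2 below 0.004 m and z of head1 in the frame of socket2 below 0.003 m and angle between head1's own z axis and vertical below 0.07 rad) or (horizontal distance between head1 and socket3 below 0.004 m and z of head1 in the frame of socket3 below 0.003 m and angle between head1's own z axis and vertical below 0.07 rad)) and ((horizontal distance between head2 and socket0 below 0.004 m and z of head2 in the frame of socket0 below 0.003 m and angle between head2's own z axis and vertical below 0.07 rad) or (horizontal distance between head2 and socket1 below 0.004 m and z of head2 in the frame of socket1 below 0.003 m and angle between head2's own z axis and vertical below 0.07 rad) or (horizontal distance between head2 and socket2 below 0.004 m and z of head2 in the frame of socket2 below 0.003 m and angle between head2's own z axis and vertical below 0.07 rad) or (horizontal distance between head2 and socket3 below 0.004 m and z of head2 in the frame of socket3 below 0.003 m and angle between head2's own z axis and vertical below 0.07 rad)) and ((horizontal distance between head3 and socket0 below 0.004 m and z of head3 in the frame of socket0 below 0.003 m and angle between head3's own z axis and vertical below 0.07 rad) or (horizontal distance between head3 and socket1 below 0.004 m and z of head3 in the frame of socket1 below 0.003 m and angle between head3's own z axis and vertical below 0.07 rad) or (horizontal distance between head3 and socket2 below 0.004 m and z of head3 in the frame of socket2 below 0.003 m and angle between head3's own z axis and vertical below 0.07 rad) or (horizontal distance between head3 and socket3 below 0.004 m and z of head3 in the frame of socket3 below 0.003 m and angle between head3's own z axis and vertical below 0.07 rad)) and contact force between the fingers and head0 below 0.2 N and contact force between the fingers and head1 below 0.2 N and contact force between the fingers and head2 below 0.2 N and contact force between the fingers and head3 below 0.2 N and horizontal distance between cover and case above 0.17 m), for 0.2 s.
4. the cover lies flush in the case's recess again, let go (horizontal distance between cover and case below 0.007 m and z of cover in the frame of case below 0.0525 m and angle between cover's own z axis and vertical below 0.03 rad and contact force between the fingers and cover below 0.2 N), for 0.2 s.
5. the tab is turned back across the cover's edge (value of joint tab below 0.3 rad), for 0.1 s.
At the end, for the whole second after the job is handed in: every head present stands fully home in a socket (within 4 mm sideways and 3 mm of the socket floor, upright), the cover lies flush on the case's ledge (within 7 mm of centre, not tilted, underside below 52.5 mm), the tab is within 0.3 rad of straight across the cover's edge, and all is at rest (((horizontal distance between head0 and socket0 below 0.004 m and z of head0 in the frame of socket0 below 0.003 m and angle between head0's own z axis and vertical below 0.07 rad) or (horizontal distance between head0 and socket1 below 0.004 m and z of head0 in the frame of socket1 below 0.003 m and angle between head0's own z axis and vertical below 0.07 rad) or (horizontal distance between head0 and socket2 below 0.004 m and z of head0 in the frame of socket2 below 0.003 m and angle between head0's own z axis and vertical below 0.07 rad) or (horizontal distance between head0 and socket3 below 0.004 m and z of head0 in the frame of socket3 below 0.003 m and angle between head0's own z axis and vertical below 0.07 rad)) and ((horizontal distance between head1 and socket0 below 0.004 m and z of head1 in the frame of socket0 below 0.003 m and angle between head1's own z axis and vertical below 0.07 rad) or (horizontal distance between head1 and socket1 below 0.004 m and z of head1 in the frame of socket1 below 0.003 m and angle between head1's own z axis and vertical below 0.07 rad) or (horizontal distance between head1 and socket2 below 0.004 m and z of head1 in the frame of socket2 below 0.003 m and angle between head1's own z axis and vertical below 0.07 rad) or (horizontal distance between head1 and socket3 below 0.004 m and z of head1 in the frame of socket3 below 0.003 m and angle between head1's own z axis and vertical below 0.07 rad)) and ((horizontal distance between head2 and socket0 below 0.004 m and z of head2 in the frame of socket0 below 0.003 m and angle between head2's own z axis and vertical below 0.07 rad) or (horizontal distance between head2 and socket1 below 0.004 m and z of head2 in the frame of socket1 below 0.003 m and angle between head2's own z axis and vertical below 0.07 rad) or (horizontal distance between head2 and socket2 below 0.004 m and z of head2 in the frame of socket2 below 0.003 m and angle between head2's own z axis and vertical below 0.07 rad) or (horizontal distance between head2 and socket3 below 0.004 m and z of head2 in the frame of socket3 below 0.003 m and angle between head2's own z axis and vertical below 0.07 rad)) and ((horizontal distance between head3 and socket0 below 0.004 m and z of head3 in the frame of socket0 below 0.003 m and angle between head3's own z axis and vertical below 0.07 rad) or (horizontal distance between head3 and socket1 below 0.004 m and z of head3 in the frame of socket1 below 0.003 m and angle between head3's own z axis and vertical below 0.07 rad) or (horizontal distance between head3 and socket2 below 0.004 m and z of head3 in the frame of socket2 below 0.003 m and angle between head3's own z axis and vertical below 0.07 rad) or (horizontal distance between head3 and socket3 below 0.004 m and z of head3 in the frame of socket3 below 0.003 m and angle between head3's own z axis and vertical below 0.07 rad)) and horizontal distance between cover and case below 0.007 m and z of cover in the frame of case below 0.0525 m and angle between cover's own z axis and vertical below 0.03 rad and value of joint tab below 0.3 rad and linear speed of each of cover, head0, head1, head2, head3 below 0.03 m/s); the robot touches nothing.
It fails at once if the vise is disturbed (moved more than 20 mm) (distance of vise from where it was at the start of the episode above 0.02 m).
It fails at once if the screwdriver is disturbed (moved more than 20 mm) (distance of driver from where it was at the start of the episode above 0.02 m).
It fails at once if the jar is disturbed (moved more than 20 mm) (distance of jar from where it was at the start of the episode above 0.02 m).
Of head0, head1, head2, head3 only 2 to 4 are there at a start; the rules pass over those that are not, and their reading is None.
At some moment in a run one of head0, head1, head2, head3 may be knocked a few centimetres aside while the robot is not near it.
It also fails if it takes over 210 s, if anything falls off the work surface, if the arm or the gripper's body presses on something with over 40 N, if the wrist force passes 120 N, or if a joint passes its speed limit or range.

## Robot

A 6-joint arm with a two-finger parallel gripper is mounted at the origin on the work surface. World frame = base frame: x ahead of the robot, y to its left, z up, the work surface at z = 0. Lengths are in m, angles in degrees, forces in N, time in s.
With the tool pointing down it reaches from about 0.375 to 0.9 m from the base axis. Payload 3.1 kg.
Tool frame: the origin (TCP) lies at the very end of the fingers, on their centre line; the grasp point (between the pads) lies 19 mm behind it; z points along the fingers, y is the line along which they close (so a half turn about z gives the same grasp; the last joint's range is limited). The gripper opens to 87 mm and grips with 3 to 60 N. Pads are 19 mm wide; open, the fingers measure 117 mm over their backs; the gripper's body (75 mm by 190 mm) begins 51 mm behind the grasp point.
Start: joints at [-77.722, 30.224, 82.088, -0, 67.689, -10.227], TCP at [0.239, -0.577, 0.223] pointing down, gripper open.
Joint ranges: [-176.69, 176.69], [-43.24, 126.21], [12.49, 139.97], [-82, 262], [0, 151.66], [-163.58, 163.58]. Speed limits (degrees/s): [159.86, 159.86, 180, 180, 180, 180].

## Interface

Orientations are given as a 3x3 rotation matrix whose columns are the frame's x, y, z axes.
In Python, from rig import bot gives the robot as it stands.
- The arm moves only by the tool move_arm, never from a script. Its argument "increments" is a list of rows, each an object with "xyz": the shift along the tool's x, y, z in mm, a list of three; "roll": the turn about the tool's z in rad; "grip": the opening in per cent of the stroke, from 0 (shut) to 100 (fully open). A call has 1 to 5 rows; each row shifts and turns the commanded pose from where the row before left it, along the tool's axes as they then stand; what a row does not reach is not made up. A row lasts 1/12 s, in which the tool goes at most 41.7 mm and 7.16 degrees, less where a joint would pass 70% of its speed; a pose out of reach is approached as far as the arm can. A call is refused whole if a number of a shift passes 41.7 or a number of a turn 0.125, either way. A call with a gripper value outside its range is refused whole. The fingers move at their own pace and stop on an object; the grip force is fixed at half the most. Time passes only in rows, so rows that do not move let the fingers close. It gives the time, the measured TCP pose, the force, the opening and the grip force at its end, in the units of the state.
- bot.read_state(): the state, without advancing time (a new reading comes with each control period).
- bot.capture(name): name is "side" or "top"; returns (picture, depth): 400x640x3 uint8, red, green, blue; 400x640 float32, m along the optical axis (not along the pixel's ray), 0 where there is no reading.
- bot.camera_model(name): a dict with "intrinsics" (3x3 intrinsics, pixels), "rvec" (rotation vector, rad) and "tvec" (3), from world to camera coordinates, as OpenCV has them. Camera axes: x right, y down, z forward; pixel columns grow to the right and rows downward; lengths in m; the calibration is good to about 2 mm. A picture is of the moment at which its call begins. camera_model takes no time and is no camera call.
- bot.hand_in(): hands the job in; it is judged then, once.
Trained networks look in the newest picture that a camera, given by its name, has taken for a name from the list of things; names that differ only in an ending like _2 or _b are one class to them, and where a whole thing is asked for, a point or a joint stands for the part that bears it (a point fixed in the world has none). Each returns a list of dicts, best first, with "conf" (0 to 1); they miss things now and then, are a little off and sometimes report something else, mostly with a low value. They report only what shows in the picture. A call takes as long as a camera call.
- bot.spot_in(label, camera): "at" ([x, y, z] in m, in the coordinates of the camera as it stood for that picture, good to about 4 mm: the middle of the surface that is visible of it).
- bot.trace(label, camera): "mask" (400x640 bool, what is visible of it).
The state is a dict: "time_s": time; "joint_positions": joint angles; "qvel": joint speeds; "tau": joint torques, N m; "position": TCP position; "tcp_rot": TCP orientation; "force": force on the tool from outside, world axes, zero at the start; "moment": the same for the moment, N m; "opening": opening from 0.0 (shut) to 1.0 (fully open); "grasp_force": force on a finger pad.
Only numpy, scipy, OpenCV 4.12 (cv2) and the standard library are available. Lean on these libraries where they do the work, as an engineer would, in place of code of your own. Each camera call takes 0.05 s, during which the arm holds its last target. There are 200 camera calls.

## Working session

There is one attempt and no reset: what is moved stays moved. The work goes in short steps, Python scripts to look and compute and a tool call to move; the robot and the scene stay as the last step left them, time stands still between calls to the robot, and variables do not carry over. Pictures are saved under pics/ and viewed, at most 14 in all, crops included, and the job is handed in when it is done.

Besides the shell and the picture viewer there is one more tool, called after "Emit:" as name([rows], argument=value, ...), one row to a line, values as JSON. move_arm: Moves the arm, as the interface text tells. Its arguments: {"type":"object","properties":{"increments":{"type":"array"}},"required":["increments"]}

```bash
ls; mkdir -p pics; cat > h.py <<'E'
import numpy as np, cv2
from rig import bot
def cam(n):
    m=bot.camera_model(n); R=cv2.Rodrigues(np.array(m["rvec"],float))[0]
    return np.array(m["intrinsics"],float),R,np.array(m["tvec"],float).reshape(3)
def toworld(n,p):
    K,R,t=cam(n); return (np.asarray(p)-t)@R
def cloud(n,d):
    K,R,t=cam(n); v,u=np.mgrid[:400,:640]
    P=np.dstack([(u-K[0,2])/K[0,0]*d,(v-K[1,2])/K[1,1]*d,d])
    return (P-t)@R
def proj(n,p):
    K,R,t=cam(n); q=np.asarray(p)@R.T+t; q=q@K.T; return q[...,:2]/q[...,2:]
def save(n,img): cv2.imwrite("pics/"+n,img[...,::-1])
E
python3 - <<'E'
from h import *
for c in ("top","side"):
    i,d=bot.capture(c); save(c+"0.png",i); np.savez("pics/"+c+"0.npz",i=i,d=d)
    K,R,t=cam(c); print(c,K[0,0],-R.T@t,R[2])
    for l in ["case","tab_pin","cover","mat","head0","head1","head2","head3","vise","driver","jar"]:
        print(l,[(round(r["conf"],2),np.round(toworld(c,r["at"]),3).tolist()) for r in bot.spot_in(l,c)[:2]])
s=bot.read_state(); print(s["tcp_rot"],s["time_s"])
E
```

```text
pics
top 411.29983549643043 [ 0.46805361 -0.01373715  0.96819901] [ 1.53831966e-01  8.60987615e-04 -9.88096648e-01]
case [(0.68, [0.519, 0.24, 0.059])]
tab_pin [(0.7, [0.455, 0.241, 0.061])]
cover [(0.58, [0.524, 0.259, 0.053])]
mat [(0.83, [0.511, -0.274, -0.002])]
head0 [(0.71, [0.637, 0.068, 0.015]), (0.68, [0.6, -0.065, 0.011])]
head1 [(0.71, [0.637, 0.068, 0.015]), (0.68, [0.6, -0.065, 0.011])]
head2 [(0.71, [0.637, 0.068, 0.015]), (0.68, [0.6, -0.065, 0.011])]
head3 [(0.71, [0.637, 0.068, 0.015]), (0.68, [0.6, -0.065, 0.011])]
vise [(0.94, [0.768, 0.009, 0.095])]
driver [(0.84, [0.796, 0.19, 0.025])]
jar [(0.86, [0.76, -0.18, 0.057]), (0.43, [0.519, 0.239, 0.055])]
side 362.5890746181447 [ 0.26509343 -0.42909154  0.5898406 ] [ 0.47801322  0.57584279 -0.66325594]
case [(0.91, [0.489, 0.187, 0.043])]
tab_pin [(0.68, [0.463, 0.245, 0.062])]
cover [(0.97, [0.52, 0.257, 0.053])]
mat [(0.7, [0.758, -0.002, 0.072]), (0.61, [0.52, -0.271, 0.01])]
head0 [(0.72, [0.594, -0.071, 0.016]), (0.63, [0.639, 0.06, 0.012])]
head1 [(0.72, [0.594, -0.071, 0.016]), (0.63, [0.639, 0.06, 0.012])]
head2 [(0.72, [0.594, -0.071, 0.016]), (0.63, [0.639, 0.06, 0.012])]
head3 [(0.72, [0.594, -0.071, 0.016]), (0.63, [0.639, 0.06, 0.012])]
vise [(0.97, [0.759, -0.002, 0.069])]
driver [(0.76, [0.791, 0.186, 0.019])]
jar [(0.98, [0.751, -0.193, 0.051]), (0.22, [0.491, 0.188, 0.047])]
[[ 9.23845406e-01  3.82765810e-01  5.73459790e-06]
 [ 3.82765809e-01 -9.23845406e-01  1.91637656e-05]
 [ 1.26331162e-05 -1.55093489e-05 -1.00000000e+00]] 1.2
```

View pics/top0.png

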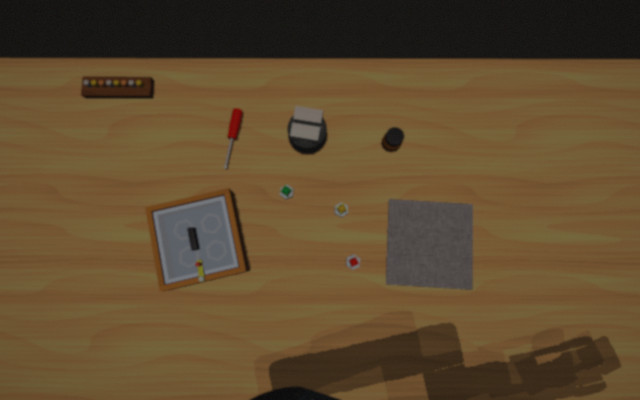

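View pics/side0.png

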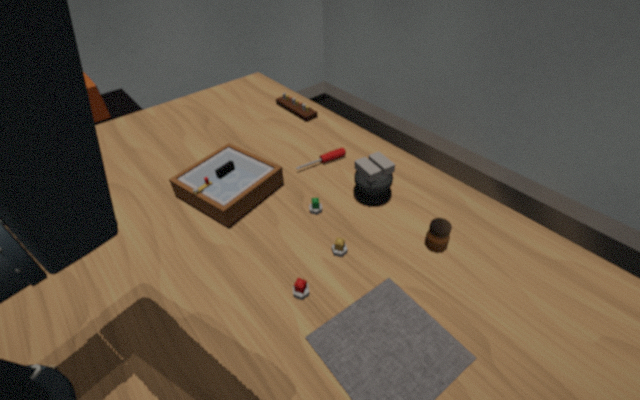

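Top view: the case is at about (197,240), with the tab at (200,270) and its pin at (199,264). The handle is at (193,239) and the mat at (430,244). There are three heads: green (286,191), yellow (341,209) and red (354,262). The side view agrees.

```bash
cat >> h.py <<'E'
def rect(P):
    (c,s,a)=cv2.minAreaRect((P[:,:2]*1000).astype(np.float32)); return np.round(c,1),np.round(s,1),round(a,1)
def plane(n,uv,z):
    K,R,t=cam(n); uv=np.atleast_2d(uv).astype(float)
    r=np.c_[uv,np.ones(len(uv))]@np.linalg.inv(K).T@R; o=-R.T@t
    return o+r*((z-o[2])/r[:,2:])
def mrect(n,mask,z):
    "min-area rectangle (mm) of a mask's largest blob, taken at height z"
    c=max(cv2.findContours(mask.astype(np.uint8),0,1)[0],key=cv2.contourArea)[:,0]
    return rect(plane(n,c,z))
E
python3 - <<'E'
from h import *
f=np.load("pics/top0.npz"); i,d=f["i"],f["d"]; W=cloud("top",d)
hsv=cv2.cvtColor(i,cv2.COLOR_RGB2HSV)
v,u=np.mgrid[:400,:640]
box=lambda a,b,c,e:(u>a)&(u<b)&(v>c)&(v<e)
big=box(135,260,180,300)
cs=big&(W[...,2]>.045)&(W[...,2]<.068)
print("rim z",np.median(W[...,2][cs])); print("case depth",mrect("top",cs,.057))
inner=big&(hsv[...,1]<90)&(hsv[...,2]>60)
print("cover grey",mrect("top",inner,.055))
hd=box(180,210,220,258)&(i.max(2)<60); print("handle",hd.sum(),mrect("top",hd,.079))
pin=box(185,215,255,290)&(i[...,0]>120)&(i[...,1]<70); print("pin",plane("top",np.argwhere(pin)[:,::-1].mean(0),.0795))
yl=box(190,212,258,288)&(i[...,0]>120)&(i[...,1]>110)&(i[...,2]<90);print("tab",mrect("top",yl,.0635))
for n,b in dict(green=(276,297,181,201),yellow=(331,352,199,219),red=(344,365,252,272)).items():
    m=box(*b); q=hsv[m]
    cap=m&(hsv[...,1]>120)&((hsv[...,0]>45) if n!="red" else ((hsv[...,0]<6)|(hsv[...,0]>172)))
    if n=="yellow": cap=m&(hsv[...,1]>110)&(hsv[...,0]>22)
    st=m&(hsv[...,1]<70); both=cap|st
    for nm,x,z in(("cap",cap,.033),("both",both,.012)):
        if x.sum()>5: print(n,nm,x.sum(),mrect("top",x,z),np.round(plane("top",np.argwhere(x)[:,::-1].mean(0),z)*1000,1))
m=box(375,485,190,300)&(hsv[...,1]<70); print("mat",mrect("top",m,.003))
crop=lambda x,y,w,s:cv2.resize(i[y-w:y+w,x-w:x+w],(s,s),interpolation=cv2.INTER_CUBIC)
a=np.hstack([crop(286,191,11,260),crop(341,209,11,260),crop(354,262,11,260)])
b=cv2.resize(crop(197,240,52,520),(520,320)) ; b=cv2.copyMakeBorder(b,0,0,0,260,0)
save("crop1.png",np.vstack([a,b]))
E
```

```text
rim z 0.05454016790461725
case depth (array([526.9, 259.8]), array([191.2, 193.1]), 13.4)
cover grey (array([520.9, 259.8]), array([177.3, 166. ]), 13.4)
handle 173 (array([525.7, 257.4]), array([49.1, 16.7]), 13.9)
pin [[nan nan nan]]<stdin>:12: RuntimeWarning: Mean of empty slice.
  ret = um.true_divide(
Traceback (most recent call last):
  File "h.py", line 23, in mrect
    c=max(cv2.findContours(mask.astype(np.uint8),0,1)[0],key=cv2.contourArea)[:,0]
      ~~~^^^^^^^^^^^^^^^^^^^^^^^^^^^^^^^^^^^^^^^^^^^^^^^^^^^^^^^^^^^^^^^^^^^^
ValueError: max() iterable argument is empty
```

```bash
python3 - <<'E'
from h import *
f=np.load("pics/top0.npz"); i,d=f["i"],f["d"]
hsv=cv2.cvtColor(i,cv2.COLOR_RGB2HSV)
v,u=np.mgrid[:400,:640]
box=lambda a,b,c,e:(u>a)&(u<b)&(v>c)&(v<e)
H=hsv[...,0].astype(int);S=hsv[...,1]
redm=((H<5)|(H>170))&(S>120)
mean=lambda x,z:np.round(plane("top",np.argwhere(x)[:,::-1].mean(0),z)[0]*1000,1)
pin=box(190,210,255,272)&redm
if pin.sum(): print("pin",pin.sum(),mean(pin,.0795))
for n,b in dict(green=(276,297,181,201),yellow=(331,352,199,219),red=(344,365,252,272)).items():
    m=box(*b); st=m&(S<75)
    cap=m&(redm if n=="red" else (H>35)&(S>100) if n=="green" else (S>150)&(H>22))
    for nm,x,z in(("cap",cap,.033),("both",cap|st,.012)):
        if x.sum()>5: print(n,nm,x.sum(),mrect("top",x,z),mean(x,z))
m=box(375,485,190,300)&(S<75); print("mat",mrect("top",m,.003))
crop=lambda x,y,w,s:cv2.resize(i[y-w:y+w,x-w:x+w],(s,s),interpolation=cv2.INTER_CUBIC)
a=np.hstack([crop(286,191,11,260),crop(341,209,11,260),crop(354,262,11,260)])
b=cv2.copyMakeBorder(crop(197,240,52,320),0,0,0,460,0)
save("crop1.png",cv2.convertScaleAbs(np.vstack([a,b]),alpha=1.5))
E
```

```text
pin 6 [471.2 246.9  79.5]
green cap 45 (array([640.2,  63.3]), array([16.2, 15. ]), 57.2) [640.1  62.9  33. ]
green both 134 (array([640.7,  62.5]), array([31.2, 30.7]), 0.1) [640.   62.8  12. ]
yellow cap 15 (array([598.5, -66. ]), array([2.3, 4.7]), 89.6) [596.8 -64.8  33. ]
yellow both 102 (array([597.9, -66. ]), array([28.2, 30.8]), 89.7) [596.2 -65.2  12. ]
red cap 46 (array([476.8, -91.7]), array([14.9, 14.1]), 26.2) [476.9 -91.8  33. ]
red both 146 (array([477.4, -92. ]), array([32.9, 30.6]), 56.5) [477.1 -91.4  12. ]
mat (array([ 519.9, -273. ]), array([197.8, 197.9]), 86.6)
```

View pics/crop1.png

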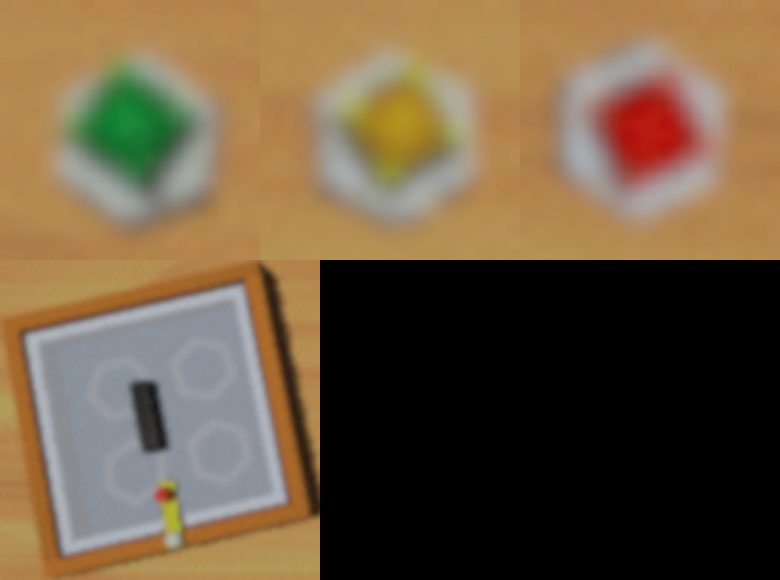

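The scene is measured and the three sources agree:

| Item | x, y (mm) | Yaw |
|---|---|---|
| Case | (527, 260) | 13.4° |
| Pin | (471, 247) | – |
| Green head | (640, 63) | – |
| Yellow head | (597, −65) | – |
| Red head | (477, −92) | – |

I'll head for the pin first.

Emit:
move_arm([
  {"xyz": [0,0,0],"roll": 0.08,"grip": 60},
  {"xyz": [0,0,0],"roll": 0.08,"grip": 60},
  {"xyz": [25,-26,0],"roll": 0,"grip": 60},
  {"xyz": [25,-26,0],"roll": 0,"grip": 60},
  {"xyz": [25,-26,0],"roll": 0,"grip": 60},
])

```text
time_s: 1.62
position: [0.2943, -0.4835, 0.2224]
tcp_rot: [[0.973, 0.229, 0.0], [0.229, -0.973, 0.0], [0.0, -0.0, -1.0]]
force: [0.0, -0.5, -0.1]
opening: 0.704
grasp_force: 0.0
```

Emit:
move_arm([
  {"xyz": [25,-26,0],"roll": 0,"grip": 60},
  {"xyz": [25,-26,0],"roll": 0,"grip": 60},
  {"xyz": [25,-26,0],"roll": 0,"grip": 60},
  {"xyz": [25,-26,0],"roll": 0,"grip": 60},
  {"xyz": [25,-26,0],"roll": 0,"grip": 60},
])

```text
time_s: 2.03
position: [0.3865, -0.3274, 0.2228]
tcp_rot: [[0.973, 0.23, 0.0], [0.23, -0.973, -0.0], [0.0, 0.0, -1.0]]
force: [0.5, 0.3, 0.7]
opening: 0.605
grasp_force: 0.0
```

Emit:
move_arm([
  {"xyz": [25,-26,0],"roll": 0,"grip": 60},
  {"xyz": [25,-26,0],"roll": 0,"grip": 60},
  {"xyz": [25,-26,0],"roll": 0,"grip": 60},
  {"xyz": [25,-26,0],"roll": 0,"grip": 60},
  {"xyz": [9,-36,6],"roll": 0,"grip": 60},
])

```text
time_s: 2.45
position: [0.4643, -0.1681, 0.2181]
tcp_rot: [[0.973, 0.231, 0.008], [0.231, -0.973, -0.004], [0.006, 0.006, -1.0]]
force: [0.8, -0.5, -0.4]
opening: 0.597
grasp_force: 0.0
```

Emit:
move_arm([
  {"xyz": [9,-36,6],"roll": 0,"grip": 60},
  {"xyz": [9,-36,6],"roll": 0,"grip": 60},
  {"xyz": [9,-36,6],"roll": 0,"grip": 60},
  {"xyz": [9,-36,6],"roll": 0,"grip": 60},
  {"xyz": [9,-36,6],"roll": 0,"grip": 60},
])

```text
time_s: 2.87
position: [0.4619, 0.0197, 0.1866]
tcp_rot: [[0.973, 0.23, 0.001], [0.23, -0.973, -0.0], [0.001, 0.0, -1.0]]
force: [0.9, -0.5, 0.1]
opening: 0.603
grasp_force: 0.0
```

Emit:
move_arm([
  {"xyz": [9,-36,6],"roll": 0,"grip": 60},
  {"xyz": [9,-36,6],"roll": 0,"grip": 60},
  {"xyz": [9,-36,6],"roll": 0,"grip": 60},
  {"xyz": [9,-36,6],"roll": 0,"grip": 60},
  {"xyz": [9,-36,6],"roll": 0,"grip": 60},
])

```text
time_s: 3.28
position: [0.4642, 0.2055, 0.1565]
tcp_rot: [[0.973, 0.231, 0.001], [0.231, -0.973, 0.0], [0.001, 0.0, -1.0]]
force: [0.6, 0.7, 0.2]
opening: 0.601
grasp_force: 0.0
```

```bash
cat >> h.py <<'E'
def go(*pts,yaw=None,step=36):
    "total tool-axis shift in mm (and rows) from the measured pose through world points (mm); roll first to yaw (deg)"
    s=bot.read_state(); R=np.array(s["tcp_rot"]); p=np.array(s["position"])*1000
    y0=np.degrees(np.arctan2(R[1,0],R[0,0])); print("at",np.round(p,1),"yaw",round(y0,1),"t",round(s["time_s"],1),"open mm",round(s["opening"]*87,1),"F",np.round(s["force"],1),"g",round(s["grasp_force"],1))
    if yaw is not None:
        r=np.radians((yaw-y0+180)%360-180); print(" roll",round(-r,3)); c,q=np.cos(np.radians(yaw)),np.sin(np.radians(yaw))
        R=np.array([[c,q,0],[q,-c,0],[0,0,-1.]])
    for g in pts:
        d=R.T@(np.array(g,float)-p); n=int(np.ceil(np.linalg.norm(d)/step)); print(" shift",np.round(d,1),"rows",n,"each",np.round(d/n,1)); p=np.array(g,float)
def C(x,y,c=(526.9,259.8),a=13.4):
    a=np.radians(a); return [c[0]+x*np.cos(a)-y*np.sin(a),c[1]+x*np.sin(a)+y*np.cos(a)]
E
python3 -c "
from h import *
go([471.2,246.9,150],[471.2,246.9,67.5],yaw=13.4)"
```

```text
at [464.2 205.5 156.5] yaw 13.3 t 3.3 open mm 52.3 F [0.6 0.7 0.2] g 0.0
 roll -0.001
 shift [ 16.4 -38.6   6.5] rows 2 each [  8.2 -19.3   3.2]
 shift [ 0.   0.  82.5] rows 3 each [ 0.   0.  27.5]
```

Emit:
move_arm([
  {"xyz": [8,-19,3],"roll": 0,"grip": 60},
  {"xyz": [8,-19,3],"roll": 0,"grip": 60},
  {"xyz": [0,0,0],"roll": 0,"grip": 60},
  {"xyz": [0,0,30],"roll": 0,"grip": 60},
  {"xyz": [0,0,30],"roll": 0,"grip": 60},
])

```text
time_s: 3.7
position: [0.4729, 0.2449, 0.0917]
tcp_rot: [[0.973, 0.232, 0.006], [0.232, -0.973, 0.001], [0.006, 0.0, -1.0]]
force: [-0.1, -0.0, -1.1]
opening: 0.601
grasp_force: 0.0
```

Emit:
move_arm([
  {"xyz": [0,0,22],"roll": 0,"grip": 60},
  {"xyz": [0,0,0],"roll": 0,"grip": 60},
  {"xyz": [0,0,0],"roll": 0,"grip": 5},
  {"xyz": [0,0,0],"roll": 0,"grip": 5},
  {"xyz": [0,0,0],"roll": 0,"grip": 5},
])

```text
time_s: 4.12
position: [0.4723, 0.2443, 0.0701]
tcp_rot: [[0.973, 0.23, 0.003], [0.23, -0.973, 0.001], [0.003, -0.0, -1.0]]
force: [-0.7, 0.4, -0.4]
opening: 0.454
grasp_force: 0.0
```

Emit:
move_arm([
  {"xyz": [0,0,0],"roll": 0,"grip": 5},
  {"xyz": [0,0,0],"roll": 0,"grip": 5},
  {"xyz": [0,0,0],"roll": 0,"grip": 5},
])

```text
time_s: 4.37
position: [0.4715, 0.2444, 0.0695]
tcp_rot: [[0.973, 0.231, 0.002], [0.231, -0.973, 0.0], [0.002, -0.0, -1.0]]
force: [-0.2, -0.2, 0.7]
opening: 0.229
grasp_force: 0.0
```

Emit:
move_arm([
  {"xyz": [0,0,0],"roll": 0,"grip": 5},
  {"xyz": [0,0,0],"roll": 0,"grip": 5},
  {"xyz": [0,0,0],"roll": 0,"grip": 5},
  {"xyz": [-1.2,-8.7,0],"roll": 0,"grip": 5},
  {"xyz": [-3.5,-8.0,0],"roll": 0,"grip": 5},
])

```text
time_s: 4.78
position: [0.4679, 0.259, 0.0693]
tcp_rot: [[0.972, 0.233, 0.011], [0.233, -0.972, -0.001], [0.011, 0.003, -1.0]]
force: [10.1, -4.7, -4.2]
opening: 0.097
grasp_force: 30.0
```

Emit:
move_arm([
  {"xyz": [-5.6,-6.8,0],"roll": 0,"grip": 5},
  {"xyz": [-7.2,-5.0,0],"roll": 0,"grip": 5},
  {"xyz": [-8.3,-2.9,0],"roll": 0,"grip": 5},
  {"xyz": [-8.7,-0.5,0],"roll": 0,"grip": 5},
  {"xyz": [0,0,0],"roll": 0,"grip": 5},
])

```text
time_s: 5.2
position: [0.433, 0.2721, 0.0695]
tcp_rot: [[0.974, 0.228, 0.009], [0.228, -0.974, 0.009], [0.011, -0.006, -1.0]]
force: [1.1, 15.2, -0.5]
opening: 0.098
grasp_force: 30.0
```

```bash
python3 -c "
from h import *
print(C(-89.5,32)); go([0,0,0])
i,d=bot.capture('side'); save('s1.png',cv2.resize(i[120:240,140:320],(720,480)))"
```

```text
[np.float64(432.4206259884459), np.float64(270.18739073997364)]
at [433.  272.1  69.5] yaw 13.2 t 5.2 open mm 8.5 F [ 1.1 15.2 -0.5] g 30.0
 shift [-484.4  166.7   63.2] rows 15 each [-32.3  11.1   4.2]
```

View pics/s1.png

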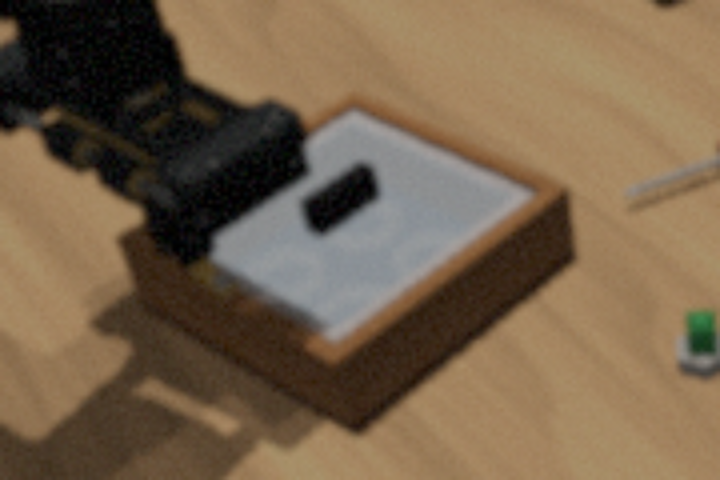

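The tab is along the rim. I'll push it a touch further, release it and go to the cover handle.

Emit:
move_arm([
  {"xyz": [-4,1,0],"roll": 0,"grip": 5},
  {"xyz": [0,0,0],"roll": 0,"grip": 50},
  {"xyz": [0,0,0],"roll": 0,"grip": 50},
  {"xyz": [0,0,0],"roll": 0,"grip": 50},
  {"xyz": [0,0,-30],"roll": 0,"grip": 50},
])

```text
time_s: 5.67
position: [0.4224, 0.2641, 0.0945]
tcp_rot: [[0.973, 0.231, -0.011], [0.231, -0.973, -0.005], [-0.012, 0.002, -1.0]]
force: [0.5, -0.2, 0.0]
opening: 0.319
grasp_force: 0.0
```

Emit:
move_arm([
  {"xyz": [0,0,-30],"roll": 0,"grip": 50},
  {"xyz": [28,12,0],"roll": 0,"grip": 50},
  {"xyz": [28,12,0],"roll": 0,"grip": 50},
  {"xyz": [28,12,0],"roll": 0,"grip": 50},
  {"xyz": [0,0,0],"roll": 0,"grip": 50},
])

```text
time_s: 6.08
position: [0.5237, 0.2488, 0.1293]
tcp_rot: [[0.974, 0.228, 0.009], [0.228, -0.974, 0.001], [0.009, 0.001, -1.0]]
force: [0.1, 0.8, 1.1]
opening: 0.497
grasp_force: 0.0
```

```bash
python3 -c "
from h import *
go([525.7,258,100],[525.7,258,60],yaw=13.6)"
```

```text
at [523.7 248.8 129.3] yaw 13.2 t 6.1 open mm 43.3 F [0.1 0.8 1.1] g 0.0
 roll -0.007
 shift [ 4.1 -8.4 29.3] rows 1 each [ 4.1 -8.4 29.3]
 shift [ 0.  0. 40.] rows 2 each [ 0.  0. 20.]
```

Emit:
move_arm([
  {"xyz": [3,-8.5,29],"roll": -0.007,"grip": 50},
  {"xyz": [0,0,20],"roll": 0,"grip": 50},
  {"xyz": [0,0,20],"roll": 0,"grip": 50},
  {"xyz": [0,0,0],"roll": 0,"grip": 50},
  {"xyz": [0,0,0],"roll": 0,"grip": 5},
])

```text
time_s: 6.5
position: [0.516, 0.2583, 0.0584]
tcp_rot: [[0.971, 0.238, -0.004], [0.238, -0.971, -0.001], [-0.004, 0.0, -1.0]]
force: [-1.1, -0.2, 0.1]
opening: 0.475
grasp_force: 0.0
```

Emit:
move_arm([
  {"xyz": [0,0,0],"roll": 0,"grip": 5},
  {"xyz": [0,0,0],"roll": 0,"grip": 5},
  {"xyz": [0,0,0],"roll": 0,"grip": 5},
  {"xyz": [0,0,0],"roll": 0,"grip": 5},
  {"xyz": [0,0,0],"roll": 0,"grip": 5},
])

```text
time_s: 6.92
position: [0.5175, 0.2589, 0.0601]
tcp_rot: [[0.971, 0.237, 0.001], [0.237, -0.971, 0.0], [0.001, -0.0, -1.0]]
force: [-0.7, 0.6, 1.0]
opening: 0.16
grasp_force: 30.0
```

```bash
python3 -c "
from h import *
go([525.7,258,180],[519.9,-273,180],[519.9,-273,13],yaw=13.6)
i,d=bot.capture('side'); save('s2.png',cv2.resize(i[120:240,140:320],(720,480)))"
```

```text
at [517.5 258.9  60.1] yaw 13.7 t 6.9 open mm 13.9 F [-0.7  0.6  1. ] g 30.0
 roll 0.002
 shift [   7.8    2.8 -119.9] rows 4 each [  1.9   0.7 -30. ]
 shift [-130.5  514.7    0. ] rows 15 each [-8.7 34.3  0. ]
 shift [  0.   0. 167.] rows 5 each [ 0.   0.  33.4]
```

View pics/s2.png

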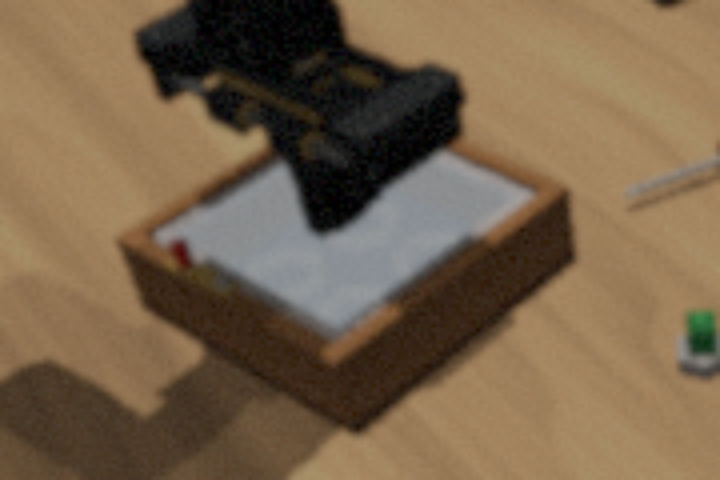

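The handle is gripped at 13.9 mm, with the tab along the rim. I'll lift and carry the cover to the mat.

Emit:
move_arm([
  {"xyz": [0,0,-15],"roll": 0,"grip": 5},
  {"xyz": [0,0,-25],"roll": 0,"grip": 5},
  {"xyz": [0,0,-25],"roll": 0,"grip": 5},
  {"xyz": [0,0,-25],"roll": 0,"grip": 5},
  {"xyz": [-4,17,-5],"roll": 0,"grip": 5},
])

```text
time_s: 7.38
position: [0.52, 0.244, 0.1586]
tcp_rot: [[0.971, 0.24, 0.008], [0.24, -0.971, 0.003], [0.009, -0.001, -1.0]]
force: [0.8, 0.3, -1.2]
opening: 0.157
grasp_force: 30.0
```

Emit:
move_arm([
  {"xyz": [-8,30,0],"roll": 0,"grip": 5},
  {"xyz": [-9,34,0],"roll": 0,"grip": 5},
  {"xyz": [-9,34,0],"roll": 0,"grip": 5},
  {"xyz": [-9,34,0],"roll": 0,"grip": 5},
  {"xyz": [-9,34,0],"roll": 0,"grip": 5},
])

```text
time_s: 7.8
position: [0.5134, 0.0682, 0.1545]
tcp_rot: [[0.971, 0.238, -0.001], [0.238, -0.971, -0.0], [-0.001, -0.0, -1.0]]
force: [0.2, 0.3, -1.8]
opening: 0.158
grasp_force: 30.0
```

Emit:
move_arm([
  {"xyz": [-9,34,0],"roll": 0,"grip": 5},
  {"xyz": [-9,34,0],"roll": 0,"grip": 5},
  {"xyz": [-9,34,0],"roll": 0,"grip": 5},
  {"xyz": [-9,34,0],"roll": 0,"grip": 5},
  {"xyz": [-9,34,0],"roll": 0,"grip": 5},
])

```text
time_s: 8.22
position: [0.5101, -0.1078, 0.1544]
tcp_rot: [[0.971, 0.238, -0.001], [0.238, -0.971, 0.0], [-0.001, -0.0, -1.0]]
force: [-0.6, 1.1, -1.0]
opening: 0.158
grasp_force: 30.0
```

Emit:
move_arm([
  {"xyz": [-9,34,0],"roll": 0,"grip": 5},
  {"xyz": [-9,34,0],"roll": 0,"grip": 5},
  {"xyz": [-9,34,0],"roll": 0,"grip": 5},
  {"xyz": [-9,34,0],"roll": 0,"grip": 5},
  {"xyz": [0,0,0],"roll": 0,"grip": 5},
])

```text
time_s: 8.63
position: [0.5093, -0.2546, 0.1549]
tcp_rot: [[0.973, 0.233, 0.004], [0.233, -0.973, -0.006], [0.002, 0.007, -1.0]]
force: [0.9, -0.8, -1.3]
opening: 0.158
grasp_force: 30.0
```

```bash
python3 -c "
from h import *
go([512,-275,60],[512,-275,14])"
```

```text
at [ 509.3 -254.6  154.9] yaw 13.4 t 8.6 open mm 13.8 F [ 0.9 -0.8 -1.3] g 30.0
 shift [-2.3 19.8 95. ] rows 3 each [-0.8  6.6 31.7]
 shift [-0.1 -0.3 46. ] rows 2 each [-0.1 -0.2 23. ]
```

Emit:
move_arm([
  {"xyz": [0,6,32],"roll": 0,"grip": 5},
  {"xyz": [0,6,32],"roll": 0,"grip": 5},
  {"xyz": [0,6,31],"roll": 0,"grip": 5},
  {"xyz": [0,0,23],"roll": 0,"grip": 5},
  {"xyz": [0,0,18],"roll": 0,"grip": 5},
])

```text
time_s: 9.05
position: [0.5113, -0.2638, 0.0161]
tcp_rot: [[0.972, 0.237, -0.003], [0.237, -0.972, 0.002], [-0.002, -0.003, -1.0]]
force: [0.4, -0.2, -2.6]
opening: 0.159
grasp_force: 30.0
```

Emit:
move_arm([
  {"xyz": [0,0,5],"roll": 0,"grip": 5},
  {"xyz": [0,0,0],"roll": 0,"grip": 5},
  {"xyz": [0,0,0],"roll": 0,"grip": 5},
])

```text
time_s: 9.3
position: [0.5124, -0.2642, 0.0136]
tcp_rot: [[0.971, 0.238, -0.0], [0.238, -0.971, 0.0], [-0.0, -0.0, -1.0]]
force: [0.2, 0.2, -1.9]
opening: 0.163
grasp_force: 30.0
```

Emit:
move_arm([
  {"xyz": [0,0,0],"roll": 0,"grip": 50},
  {"xyz": [0,0,0],"roll": 0,"grip": 50},
  {"xyz": [0,0,0],"roll": 0,"grip": 50},
  {"xyz": [0,0,0],"roll": 0,"grip": 50},
  {"xyz": [0,0,-25],"roll": 0,"grip": 50},
])

```text
time_s: 9.72
position: [0.5099, -0.2625, 0.0353]
tcp_rot: [[0.971, 0.237, -0.007], [0.237, -0.971, 0.005], [-0.005, -0.007, -1.0]]
force: [-0.3, 0.7, 0.2]
opening: 0.442
grasp_force: 0.0
```

Emit:
move_arm([
  {"xyz": [0,0,-35],"roll": 0,"grip": 50},
  {"xyz": [0,0,-35],"roll": 0,"grip": 50},
  {"xyz": [0,0,0],"roll": 0,"grip": 50},
  {"xyz": [0,0,0],"roll": 0,"grip": 50},
])

```text
time_s: 10.05
position: [0.514, -0.2654, 0.1111]
tcp_rot: [[0.971, 0.238, 0.005], [0.238, -0.971, -0.004], [0.004, 0.005, -1.0]]
force: [-1.2, 0.1, 0.2]
opening: 0.497
grasp_force: 0.0
```

```bash
python3 - <<'E'
from h import *
i,d=bot.capture("top"); np.savez("pics/top1.npz",i=i,d=d)
go([0,0,0])
crop=lambda x,y,w,s:cv2.resize(i[y-w:y+w,x-w:x+w],(s,s),interpolation=cv2.INTER_CUBIC)
a=crop(197,240,50,600)
b=np.vstack([crop(286,191,11,195),crop(341,209,11,195),crop(354,262,11,195),np.zeros((15,195,3),np.uint8)])
save("top1.png",cv2.convertScaleAbs(np.hstack([a,b]),alpha=1.6))
for k,(x,y) in enumerate([(-32,-32),(-32,32),(32,-32),(32,32)]):
    w=C(x,y)+[17]; p=proj("top",np.array(w)/1000); print(k,np.round(w,1),np.round((p-[147,190])*6))
for l in ["socket0","tab"]:
  try: print(l,[(round(r["conf"],2),np.round(toworld("top",r["at"]),3).tolist()) for r in bot.spot_in(l,"top")])
  except Exception as e: print(e)
E
```

```text
at [ 512.7 -264.5  109.4] yaw 13.7 t 10.1 open mm 43.4 F [-0.3 -0.8 -1.2] g 0.0
 shift [-435.3 -379.   108.4] rows 17 each [-25.6 -22.3   6.4]
0 [503.2 221.3  17. ] [417. 359.]
1 [488.4 283.5  17. ] [252. 398.]
2 [565.4 236.1  17. ] [385. 197.]
3 [550.6 298.3  17. ] [222. 235.]
socket0 [(0.78, [0.489, 0.286, 0.016]), (0.74, [0.5, 0.22, 0.014]), (0.61, [0.527, 0.268, 0.024]), (0.45, [0.554, 0.302, 0.019])]
tab []
```

View pics/top1.png

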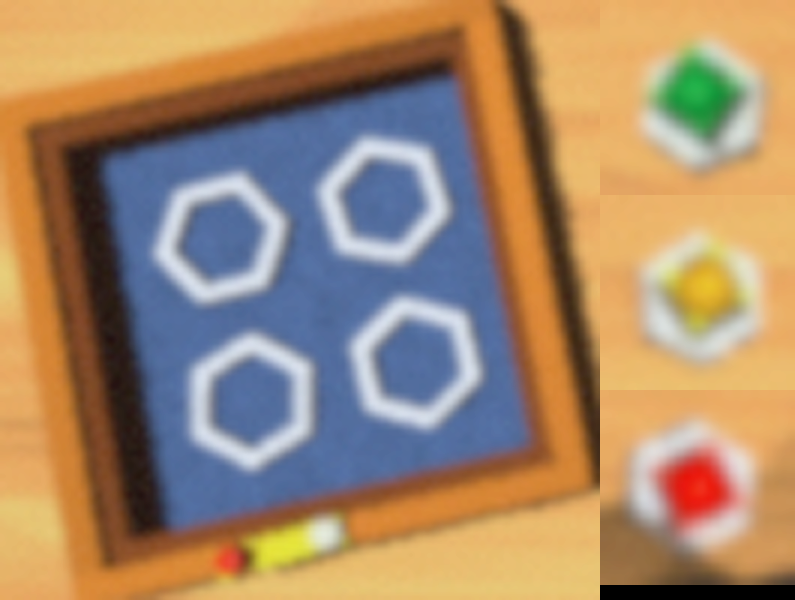

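Top view after the cover is off: the tab lies along the rim with its pin at (230,558). The sockets are s0 (416,362), s1 (252,402), s2 (384,200) and s3 (221,238), matching the predictions. Next I'll fit the hex angles of the sockets and heads.

```bash
cat >> h.py <<'E'
def hexfit(mask,c,z,af,af_in=0,r=4,U=4):
    "IoU fit of a hexagon (annulus) at world height z [mm]: centre (mm), flat angle (deg, mod 60)"
    best=[]; big=cv2.resize(mask.astype(np.float32),None,fx=U,fy=U)
    u0,v0=(proj("top",np.array([*c,z])/1000)-18).astype(int)*U; S=36*U
    sub=big[v0:v0+S,u0:u0+S]
    A=np.radians(np.arange(6)*60+30)
    def draw(cx,cy,a,f,t,col):
        q=np.c_[cx+f/np.sqrt(3)*np.cos(A+np.radians(a)),cy+f/np.sqrt(3)*np.sin(A+np.radians(a)),np.full(6,z)]/1000
        p=(proj("top",q)+.5)*U-.5-[u0,v0]; cv2.fillPoly(t,[np.round(p).astype(np.int32)],col)
    for a in range(0,60,2):
        for dx in np.arange(-r,r+.1,1):
            for dy in np.arange(-r,r+.1,1):
                t=np.zeros_like(sub); draw(c[0]+dx,c[1]+dy,a,af,t,1)
                if af_in: draw(c[0]+dx,c[1]+dy,a,af_in,t,0)
                best.append((np.minimum(t,sub).sum()/np.maximum(t,sub).sum(),a,round(c[0]+dx,1),round(c[1]+dy,1)))
    best.sort(reverse=True); return [tuple(round(float(x),2) for x in b) for b in best[:1]]
E
python3 - <<'E'
from h import *
f=np.load("pics/top1.npz"); i=f["i"]; hsv=cv2.cvtColor(i,cv2.COLOR_RGB2HSV); S=hsv[...,1].astype(int);V=hsv[...,2].astype(int)
H=hsv[...,0].astype(int)
soft=np.clip((i.min(2).astype(float)-50)/50,0,1)
for k,(x,y) in enumerate([(-32,-32),(-32,32),(32,-32),(32,32)]):
    print("socket",k,hexfit(soft,C(x,y),17,45,33))
for n,c in dict(green=(640,63),yellow=(597,-65.5),red=(477,-91.7)).items():
    wood=(H>9)&(H<20)&(S>75) 
    m=~wood; print(n,hexfit(m,c,11,30), np.round(proj("top",np.array([*c,11])/1000)))
E
```

```text
Traceback (most recent call last):
  File "h.py", line 48, in hexfit
    t=np.zeros_like(sub); draw(c[0]+dx,c[1]+dy,a,af,t,1)
                          ~~~~^^^^^^^^^^^^^^^^^^^^^^^^^^
  File "h.py", line 44, in draw
    p=(proj("top",q)+.5)*U-.5-[u0,v0]; cv2.fillPoly(t,[np.round(p).astype(np.int32)],col)
       ~~~~^^^^^^^^^
  File "h.py", line 13, in proj
    K,R,t=cam(n); q=np.asarray(p)@R.T+t; q=q@K.T; return q[...,:2]/q[...,2:]
          ~~~^^^
  File "h.py", line 4, in cam
    m=bot.camera_model(n); R=cv2.Rodrigues(np.array(m["rvec"],float))[0]
ValueError: time passes only in moves, steps and waits
```

```bash
sed -i 's/^def cam(n):/import functools\n@functools.lru_cache\ndef cam(n):/' h.py
cat > fit.py <<'E'
from h import *
f=np.load("pics/top1.npz"); i=f["i"]; hsv=cv2.cvtColor(i,cv2.COLOR_RGB2HSV); S=hsv[...,1].astype(int)
H=hsv[...,0].astype(int)
soft=np.clip((i.min(2).astype(float)-50)/50,0,1)
print(np.percentile(i.min(2)[205:275,165:230],[10,50,90]))
for k,(x,y) in enumerate([(-32,-32),(-32,32),(32,-32),(32,32)]):
    print("socket",k,hexfit(soft,C(x,y),17,45,33))
for n,c in dict(green=(640,63),yellow=(597,-65.5),red=(477,-91.7)).items():
    wood=(H>9)&(H<20)&(S>75) 
    m=~wood; print(n,hexfit(m,c,11,30))
E
python3 fit.py
```

```text
[ 29.  52. 116.]
socket 0 [(0.43, 46.0, 503.2, 222.3)]
socket 1 [(0.46, 34.0, 488.4, 284.5)]
socket 2 [(0.47, 48.0, 565.4, 238.1)]
socket 3 [(0.51, 16.0, 550.6, 300.3)]
green [(0.88, 28.0, 641.0, 64.0)]
yellow [(0.6, 24.0, 599.0, -66.5)]
red [(0.51, 20.0, 477.0, -91.7)]
```

```bash
sed -i 's/-50)\/50/-75)\/40/' fit.py; python3 fit.py; python3 -c "
from h import *
go([477,-91.7,100],[477,-91.7,14],yaw=26)"
```

```text
[ 29.  52. 116.]
socket 0 [(0.59, 46.0, 503.2, 222.3)]
socket 1 [(0.62, 34.0, 488.4, 284.5)]
socket 2 [(0.66, 48.0, 565.4, 238.1)]
socket 3 [(0.67, 16.0, 550.6, 300.3)]
green [(0.88, 28.0, 641.0, 64.0)]
yellow [(0.6, 24.0, 599.0, -66.5)]
red [(0.51, 20.0, 477.0, -91.7)]
at [ 511.6 -263.7  107.5] yaw 13.7 t 10.2 open mm 43.3 F [-0.1 -0.2 -0.5] g 0.0
 roll -0.214
 shift [  44.3 -169.7    7.5] rows 5 each [  8.9 -33.9   1.5]
 shift [ 0.  0. 86.] rows 3 each [ 0.   0.  28.7]
```

Emit:
move_arm([
  {"xyz": [0,0,0],"roll": -0.107,"grip": 50},
  {"xyz": [0,0,0],"roll": -0.107,"grip": 50},
  {"xyz": [9,-34,1.5],"roll": 0,"grip": 50},
  {"xyz": [9,-34,1.5],"roll": 0,"grip": 50},
  {"xyz": [9,-34,1.5],"roll": 0,"grip": 50},
])

```text
time_s: 10.62
position: [0.4906, -0.1597, 0.1023]
tcp_rot: [[0.9, 0.437, -0.003], [0.437, -0.9, 0.002], [-0.002, -0.003, -1.0]]
force: [1.2, 0.6, -0.0]
opening: 0.502
grasp_force: 0.0
```

Emit:
move_arm([
  {"xyz": [9,-34,1.5],"roll": 0,"grip": 50},
  {"xyz": [9,-34,1.5],"roll": 0,"grip": 50},
  {"xyz": [0,0,0],"roll": 0,"grip": 50},
  {"xyz": [0,0,0],"roll": 0,"grip": 50},
  {"xyz": [0,0,0],"roll": 0,"grip": 50},
])

```text
time_s: 11.03
position: [0.4785, -0.092, 0.1003]
tcp_rot: [[0.898, 0.439, -0.001], [0.439, -0.898, 0.0], [-0.001, -0.0, -1.0]]
force: [0.6, 0.1, -0.0]
opening: 0.5
grasp_force: 0.0
```

```bash
python3 -c "
from h import *
i,d=bot.capture('side')
for r in bot.spot_in('head3','side'): print(round(r['conf'],2),np.round(toworld('side',r['at']),3))
go([477,-91.7,50],[477,-91.7,14],yaw=26)"
```

```text
0.7 [0.508 0.239 0.021]
0.38 [0.641 0.06  0.032]
at [479.1 -93.  100.6] yaw 25.9 t 11.1 open mm 43.5 F [ 0.1 -0.2 -0.4] g 0.0
 roll -0.001
 shift [-1.3 -2.1 50.6] rows 2 each [-0.7 -1.1 25.3]
 shift [ 0.  0. 36.] rows 1 each [ 0.  0. 36.]
```

Emit:
move_arm([
  {"xyz": [-0.7,-0.8,25],"roll": 0,"grip": 50},
  {"xyz": [-0.7,0,30],"roll": 0,"grip": 50},
  {"xyz": [0,0,31],"roll": 0,"grip": 50},
  {"xyz": [0,0,0],"roll": 0,"grip": 50},
  {"xyz": [0,0,0],"roll": 0,"grip": 5},
])

```text
time_s: 11.55
position: [0.4759, -0.0924, 0.0136]
tcp_rot: [[0.9, 0.437, -0.004], [0.437, -0.9, 0.002], [-0.003, -0.003, -1.0]]
force: [-0.2, 0.7, -0.3]
opening: 0.472
grasp_force: 0.0
```

Emit:
move_arm([
  {"xyz": [0,0,0],"roll": 0,"grip": 5},
  {"xyz": [0,0,0],"roll": 0,"grip": 5},
  {"xyz": [0,0,0],"roll": 0,"grip": 5},
  {"xyz": [0,0,0],"roll": 0,"grip": 5},
  {"xyz": [0,0,0],"roll": 0,"grip": 5},
])

```text
time_s: 11.97
position: [0.4777, -0.0921, 0.0167]
tcp_rot: [[0.899, 0.439, 0.003], [0.439, -0.899, -0.001], [0.002, 0.002, -1.0]]
force: [-0.2, 0.9, 7.6]
opening: 0.203
grasp_force: 30.0
```

```bash
python3 -c "
from h import *
go([477,-91.7,115],[487.9,283.5,115],[487.9,284,40])"
```

```text
at [477.7 -92.1  16.7] yaw 26.0 t 12.0 open mm 17.7 F [-0.2  0.9  7.6] g 30.0
 shift [ -0.2  -0.4 -98.4] rows 3 each [ -0.1  -0.1 -32.8]
 shift [ 174.3 -332.4   -0.4] rows 11 each [ 15.8 -30.2  -0. ]
 shift [ 0.1 -0.6 75. ] rows 3 each [ 0.  -0.2 25. ]
```

Emit:
move_arm([
  {"xyz": [0,0,-32],"roll": 0,"grip": 5},
  {"xyz": [0,0,-33],"roll": 0,"grip": 5},
  {"xyz": [0,0,-33],"roll": 0,"grip": 5},
  {"xyz": [16,-30,0],"roll": 0,"grip": 5},
  {"xyz": [16,-30,0],"roll": 0,"grip": 5},
])

```text
time_s: 12.38
position: [0.4817, -0.025, 0.1159]
tcp_rot: [[0.901, 0.435, 0.007], [0.435, -0.901, -0.002], [0.006, 0.005, -1.0]]
force: [0.9, 0.0, -0.6]
opening: 0.208
grasp_force: 30.0
```

Emit:
move_arm([
  {"xyz": [16,-30,0],"roll": 0,"grip": 5},
  {"xyz": [16,-30,0],"roll": 0,"grip": 5},
  {"xyz": [16,-30,0],"roll": 0,"grip": 5},
  {"xyz": [16,-30,0],"roll": 0,"grip": 5},
  {"xyz": [16,-30,0],"roll": 0,"grip": 5},
])

```text
time_s: 12.8
position: [0.4849, 0.1478, 0.1136]
tcp_rot: [[0.899, 0.439, 0.001], [0.439, -0.899, 0.0], [0.0, 0.0, -1.0]]
force: [0.6, -0.4, -1.8]
opening: 0.199
grasp_force: 30.0
```

Emit:
move_arm([
  {"xyz": [16,-30,0],"roll": 0,"grip": 5},
  {"xyz": [16,-30,0],"roll": 0,"grip": 5},
  {"xyz": [14,-30,0],"roll": 0,"grip": 5},
  {"xyz": [0,0,0],"roll": 0,"grip": 5},
  {"xyz": [0,0,0],"roll": 0,"grip": 5},
])

```text
time_s: 13.22
position: [0.4866, 0.2489, 0.1134]
tcp_rot: [[0.897, 0.442, 0.001], [0.442, -0.897, -0.0], [0.001, 0.0, -1.0]]
force: [0.1, -0.2, -0.7]
opening: 0.203
grasp_force: 30.0
```

```bash
python3 -c "
from h import *
go([488.4,284.3,60],[488.4,284.3,38],yaw=30)"
```

```text
at [486.6 248.9 113.4] yaw 26.2 t 13.2 open mm 17.6 F [ 0.1 -0.2 -0.7] g 30.0
 roll -0.066
 shift [ 19.3 -29.8  53.4] rows 2 each [  9.6 -14.9  26.7]
 shift [ 0.  0. 22.] rows 1 each [ 0.  0. 22.]
```

Emit:
move_arm([
  {"xyz": [0,0,0],"roll": -0.08,"grip": 5},
  {"xyz": [9,-15,0],"roll": 0,"grip": 5},
  {"xyz": [9,-15,20],"roll": 0,"grip": 5},
  {"xyz": [0,0,30],"roll": 0,"grip": 5},
  {"xyz": [0,0,0],"roll": 0,"grip": 5},
])

```text
time_s: 13.63
position: [0.4841, 0.2802, 0.0593]
tcp_rot: [[0.861, 0.509, -0.009], [0.509, -0.861, -0.003], [-0.009, -0.002, -1.0]]
force: [-1.9, -0.2, -2.2]
opening: 0.198
grasp_force: 30.0
```

Emit:
move_arm([
  {"xyz": [0,0,10],"roll": 0,"grip": 5},
  {"xyz": [0,0,0],"roll": 0,"grip": 5},
  {"xyz": [0,0,0],"roll": 0,"grip": 5},
])

```text
time_s: 13.88
position: [0.4878, 0.2813, 0.0536]
tcp_rot: [[0.862, 0.508, 0.0], [0.508, -0.862, -0.0], [0.0, 0.0, -1.0]]
force: [-0.0, 0.6, -1.2]
opening: 0.204
grasp_force: 30.0
```

```bash
python3 -c "
from h import *
go([488.4,284.3,38],[488.4,284.3,25],yaw=31)
i,d=bot.capture('top')
save('t2.png',cv2.convertScaleAbs(cv2.resize(i[190:290,147:247],(600,600),interpolation=cv2.INTER_CUBIC),alpha=1.6))"
```

```text
at [487.8 281.3  53.6] yaw 30.5 t 13.9 open mm 17.7 F [-0.   0.6 -1.2] g 30.0
 roll -0.009
 shift [ 2.1 -2.3 15.6] rows 1 each [ 2.1 -2.3 15.6]
 shift [ 0.  0. 13.] rows 1 each [ 0.  0. 13.]
```

View pics/t2.png

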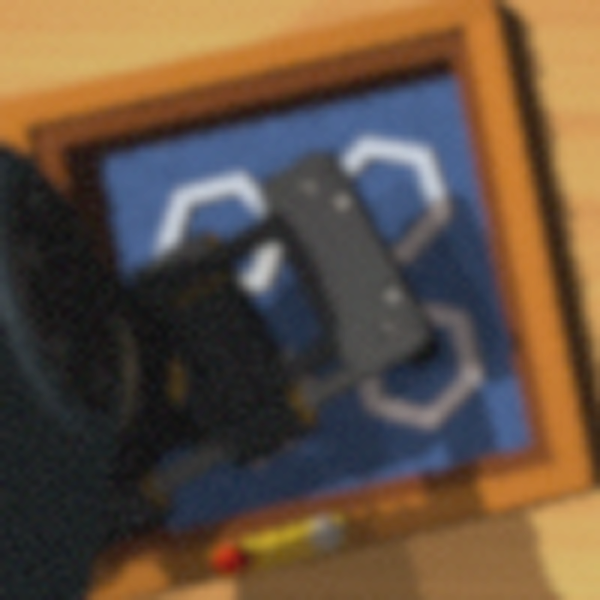

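The gripper hides the socket, so I'll go by feel: descend, then read height and force.

Emit:
move_arm([
  {"xyz": [2,-2.5,0],"roll": 0,"grip": 5},
  {"xyz": [0,0,10],"roll": 0,"grip": 5},
  {"xyz": [0,0,8],"roll": 0,"grip": 5},
  {"xyz": [0,0,4],"roll": 0,"grip": 5},
  {"xyz": [0,0,0],"roll": 0,"grip": 5},
])

```text
time_s: 14.35
position: [0.4876, 0.2852, 0.0298]
tcp_rot: [[0.861, 0.509, -0.001], [0.509, -0.861, -0.0], [-0.001, -0.0, -1.0]]
force: [-0.0, 0.6, -1.0]
opening: 0.2
grasp_force: 30.0
```

```bash
python3 -c "
from h import *
go([488.4,284.3,25])"
```

```text
at [487.6 285.2  29.8] yaw 30.6 t 14.3 open mm 17.4 F [-0.   0.6 -1. ] g 30.0
 shift [0.2 1.2 4.8] rows 1 each [0.2 1.2 4.8]
```

Emit:
move_arm([
  {"xyz": [0,0.5,3],"roll": 0,"grip": 5},
  {"xyz": [0,0,3],"roll": 0,"grip": 5},
  {"xyz": [0,0,0],"roll": 0,"grip": 5},
])

```text
time_s: 14.6
position: [0.4883, 0.285, 0.0249]
tcp_rot: [[0.861, 0.509, 0.0], [0.509, -0.861, 0.0], [0.0, -0.0, -1.0]]
force: [0.9, 0.3, -2.4]
opening: 0.205
grasp_force: 30.0
```

It's at home height. I'll release, rise and go for the yellow head.

Emit:
move_arm([
  {"xyz": [0,0,0],"roll": 0,"grip": 40},
  {"xyz": [0,0,0],"roll": 0,"grip": 40},
  {"xyz": [0,0,0],"roll": 0,"grip": 40},
  {"xyz": [0,0,-25],"roll": 0,"grip": 40},
  {"xyz": [0,0,-32],"roll": 0,"grip": 40},
])

```text
time_s: 15.02
position: [0.486, 0.2839, 0.0803]
tcp_rot: [[0.861, 0.509, -0.007], [0.509, -0.861, -0.002], [-0.007, -0.001, -1.0]]
force: [0.7, -0.0, 0.1]
opening: 0.389
grasp_force: 0.0
```

Emit:
move_arm([
  {"xyz": [0,0,-33],"roll": 0,"grip": 45},
  {"xyz": [-7,30,0],"roll": 0,"grip": 50},
  {"xyz": [-7,30,0],"roll": 0,"grip": 50},
  {"xyz": [-7,30,0],"roll": 0,"grip": 50},
  {"xyz": [-7,30,0],"roll": 0,"grip": 50},
])

```text
time_s: 15.43
position: [0.5254, 0.1663, 0.1157]
tcp_rot: [[0.86, 0.51, 0.001], [0.51, -0.86, -0.0], [0.001, 0.001, -1.0]]
force: [0.7, -0.1, 0.0]
opening: 0.497
grasp_force: 0.0
```

Emit:
move_arm([
  {"xyz": [-7,30,0],"roll": 0,"grip": 50},
  {"xyz": [-7,30,0],"roll": 0,"grip": 50},
  {"xyz": [0,0,0],"roll": 0,"grip": 50},
  {"xyz": [0,0,0],"roll": 0,"grip": 50},
])

```text
time_s: 15.77
position: [0.5442, 0.1069, 0.1152]
tcp_rot: [[0.863, 0.506, 0.0], [0.506, -0.863, 0.0], [0.0, 0.0, -1.0]]
force: [-0.3, -0.4, 0.2]
opening: 0.501
grasp_force: 0.0
```

```bash
python3 - <<'E'
from h import *
i,d=bot.capture("top"); np.savez("pics/top3.npz",i=i,d=d)
for r in bot.spot_in('head0','top'): print(round(r['conf'],2),np.round(toworld('top',r['at']),3))
go([597.5,-65.5,100],[597.5,-65.5,16],yaw=31)
crop=lambda x,y,w,s:cv2.resize(i[y-w:y+w,x-w:x+w],(s,s),interpolation=cv2.INTER_CUBIC)
save("t3.png",cv2.convertScaleAbs(np.hstack([crop(197,240,50,400),crop(315,200,50,400)]),alpha=1.6))
E
```

```text
at [543.  108.9 115. ] yaw 30.6 t 15.9 open mm 43.7 F [0.6 0.7 0.8] g 0.0
 roll -0.007
 shift [-43.1 177.5  15. ] rows 6 each [-7.2 29.6  2.5]
 shift [ 0.  0. 84.] rows 3 each [ 0.  0. 28.]
```

View pics/t3.png

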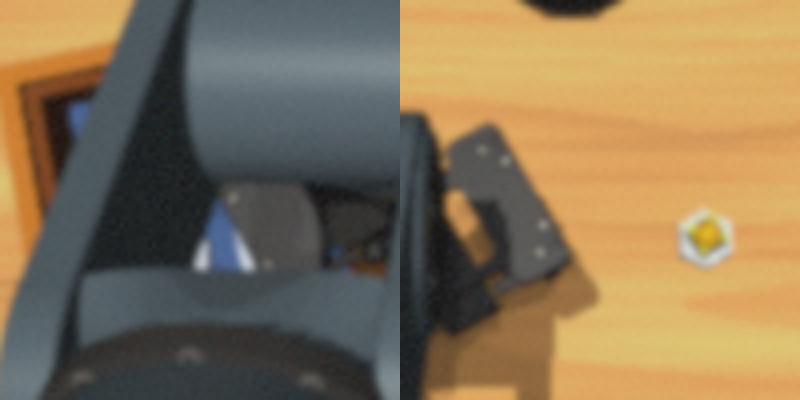

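Yellow is at (341,209), unmoved; the arm hides the case from here. I'll go on to yellow.

Emit:
move_arm([
  {"xyz": [-7,29.5,2],"roll": -0.007,"grip": 50},
  {"xyz": [-7,29.5,2],"roll": 0,"grip": 50},
  {"xyz": [-7,29.5,2],"roll": 0,"grip": 50},
  {"xyz": [-7,29.5,2],"roll": 0,"grip": 50},
  {"xyz": [-7,29.5,2],"roll": 0,"grip": 50},
])

```text
time_s: 16.28
position: [0.5892, -0.0352, 0.1049]
tcp_rot: [[0.856, 0.517, -0.001], [0.517, -0.856, 0.0], [-0.0, -0.001, -1.0]]
force: [1.0, -0.4, -0.4]
opening: 0.499
grasp_force: 0.0
```

Emit:
move_arm([
  {"xyz": [-7,29.5,2],"roll": 0,"grip": 50},
  {"xyz": [0,0,0],"roll": 0,"grip": 50},
  {"xyz": [0,0,0],"roll": 0,"grip": 50},
  {"xyz": [0,0,0],"roll": 0,"grip": 50},
])

```text
time_s: 16.62
position: [0.5977, -0.0631, 0.1028]
tcp_rot: [[0.857, 0.516, -0.002], [0.516, -0.857, 0.001], [-0.001, -0.002, -1.0]]
force: [-0.7, 0.4, 0.5]
opening: 0.497
grasp_force: 0.0
```

```bash
python3 - <<'E'
from h import *
i,d=bot.capture("top"); np.savez("pics/top4.npz",i=i,d=d)
for r in bot.spot_in('head3','top'): print(round(r['conf'],2),np.round(toworld('top',r['at']),3))
go([597.5,-65.5,60],[597.5,-65.5,16],yaw=31)
E
```

```text
0.74 [0.49  0.282 0.026]
0.51 [0.64  0.068 0.012]
at [597.6 -62.7 102.9] yaw 31.1 t 16.7 open mm 43.9 F [ 0.   0.1 -0. ] g 0.0
 roll 0.002
 shift [-1.5  2.3 42.9] rows 2 each [-0.8  1.2 21.5]
 shift [ 0.  0. 44.] rows 2 each [ 0.  0. 22.]
```

Emit:
move_arm([
  {"xyz": [-1,2,25],"roll": 0,"grip": 50},
  {"xyz": [0,0,31],"roll": 0,"grip": 50},
  {"xyz": [0,0,31],"roll": 0,"grip": 50},
  {"xyz": [0,0,0],"roll": 0,"grip": 50},
  {"xyz": [0,0,0],"roll": 0,"grip": 5},
])

```text
time_s: 17.13
position: [0.5969, -0.0653, 0.0148]
tcp_rot: [[0.856, 0.516, -0.005], [0.516, -0.856, 0.002], [-0.003, -0.004, -1.0]]
force: [0.1, -0.2, 0.2]
opening: 0.473
grasp_force: 0.0
```

Emit:
move_arm([
  {"xyz": [0,0,0],"roll": 0,"grip": 5},
  {"xyz": [0,0,0],"roll": 0,"grip": 5},
  {"xyz": [0,0,0],"roll": 0,"grip": 5},
  {"xyz": [0,0,0],"roll": 0,"grip": 5},
  {"xyz": [0,0,0],"roll": 0,"grip": 5},
])

```text
time_s: 17.55
position: [0.5997, -0.0671, 0.0178]
tcp_rot: [[0.857, 0.515, 0.003], [0.515, -0.857, -0.0], [0.002, 0.002, -1.0]]
force: [-0.1, 1.3, 6.7]
opening: 0.205
grasp_force: 30.0
```

```bash
python3 -c "
from h import *
go([597.5,-65.5,115],[503.4,222,115],[503.4,222,40])"
```

```text
at [599.7 -67.1  17.8] yaw 31.0 t 17.6 open mm 17.8 F [-0.1  1.3  6.7] g 30.0
 shift [ -0.8  -2.4 -97.2] rows 3 each [ -0.3  -0.8 -32.4]
 shift [  67.3 -294.9   -0.4] rows 9 each [  7.5 -32.8  -0. ]
 shift [-0.2 -0.1 75. ] rows 3 each [-0.1 -0.  25. ]
```

Emit:
move_arm([
  {"xyz": [0,0,-32],"roll": 0,"grip": 5},
  {"xyz": [0,0,-33],"roll": 0,"grip": 5},
  {"xyz": [0,0,-33],"roll": 0,"grip": 5},
  {"xyz": [7.5,-33,0],"roll": 0,"grip": 5},
  {"xyz": [7.5,-33,0],"roll": 0,"grip": 5},
])

```text
time_s: 17.97
position: [0.5805, -0.0044, 0.1173]
tcp_rot: [[0.859, 0.511, 0.008], [0.511, -0.859, -0.002], [0.006, 0.006, -1.0]]
force: [-0.3, 0.9, -2.3]
opening: 0.203
grasp_force: 30.0
```

Emit:
move_arm([
  {"xyz": [7.5,-33,0],"roll": 0,"grip": 5},
  {"xyz": [7.5,-33,0],"roll": 0,"grip": 5},
  {"xyz": [7.5,-33,0],"roll": 0,"grip": 5},
  {"xyz": [7.5,-33,0],"roll": 0,"grip": 5},
  {"xyz": [7.5,-33,0],"roll": 0,"grip": 5},
])

```text
time_s: 18.38
position: [0.5241, 0.1592, 0.1144]
tcp_rot: [[0.858, 0.514, 0.001], [0.514, -0.858, -0.0], [0.0, 0.0, -1.0]]
force: [1.1, -0.4, -2.0]
opening: 0.201
grasp_force: 30.0
```

Emit:
move_arm([
  {"xyz": [7.5,-33,0],"roll": 0,"grip": 5},
  {"xyz": [7,-32,0],"roll": 0,"grip": 5},
  {"xyz": [0,0,0],"roll": -0.12,"grip": 5},
  {"xyz": [0,0,0],"roll": -0.12,"grip": 5},
  {"xyz": [0,0,0],"roll": 0,"grip": 5},
])

```text
time_s: 18.8
position: [0.5033, 0.2219, 0.1143]
tcp_rot: [[0.708, 0.707, 0.0], [0.707, -0.708, -0.0], [0.0, 0.0, -1.0]]
force: [-0.2, -0.1, -0.8]
opening: 0.206
grasp_force: 30.0
```

```bash
python3 -c "
from h import *
go([503.3,222,100],[503.3,222,38],yaw=46)"
```

```text
at [503.3 221.9 114.3] yaw 45.0 t 18.8 open mm 17.9 F [-0.2 -0.1 -0.8] g 30.0
 roll -0.018
 shift [ 0.1 -0.1 14.3] rows 1 each [ 0.1 -0.1 14.3]
 shift [ 0.  0. 62.] rows 2 each [ 0.  0. 31.]
```

Emit:
move_arm([
  {"xyz": [0,0,30],"roll": 0,"grip": 5},
  {"xyz": [0,0,30],"roll": 0,"grip": 5},
  {"xyz": [0,0,14],"roll": 0,"grip": 5},
  {"xyz": [0,0,0],"roll": 0,"grip": 5},
  {"xyz": [0,0,0],"roll": 0,"grip": 5},
])

```text
time_s: 19.22
position: [0.5036, 0.2206, 0.0396]
tcp_rot: [[0.712, 0.702, -0.001], [0.702, -0.712, -0.0], [-0.001, -0.001, -1.0]]
force: [-0.0, 0.3, -1.7]
opening: 0.203
grasp_force: 30.0
```

Emit:
move_arm([
  {"xyz": [0,0,5],"roll": 0,"grip": 5},
  {"xyz": [0,0,5],"roll": 0,"grip": 5},
  {"xyz": [0,0,0],"roll": 0,"grip": 5},
  {"xyz": [0,0,0],"roll": 0,"grip": 5},
])

```text
time_s: 19.55
position: [0.505, 0.2222, 0.0334]
tcp_rot: [[0.711, 0.703, 0.004], [0.703, -0.711, 0.002], [0.004, 0.001, -1.0]]
force: [-4.3, 2.1, 14.7]
opening: 0.208
grasp_force: 29.9
```

```bash
python3 -c "
from h import *
go([503.3,222,25])"
```

```text
at [505.  222.2  33.4] yaw 44.7 t 19.6 open mm 18.1 F [-4.3  2.1 14.7] g 29.9
 shift [-1.3 -1.1  8.4] rows 1 each [-1.3 -1.1  8.4]
```

It's on the rim with 14.7 N, so I'll turn it a little.

Emit:
move_arm([
  {"xyz": [-1,-1,0],"roll": 0,"grip": 5},
  {"xyz": [0,0,0],"roll": -0.06,"grip": 5},
  {"xyz": [0,0,0],"roll": -0.06,"grip": 5},
  {"xyz": [0,0,0],"roll": 0,"grip": 5},
])

```text
time_s: 19.88
position: [0.5046, 0.2218, 0.0334]
tcp_rot: [[0.62, 0.784, 0.006], [0.784, -0.62, 0.002], [0.005, 0.004, -1.0]]
force: [-1.7, 1.6, 11.4]
opening: 0.207
grasp_force: 29.9
```

Emit:
move_arm([
  {"xyz": [0,0,0],"roll": 0.1,"grip": 5},
  {"xyz": [0,0,0],"roll": 0.1,"grip": 5},
  {"xyz": [0,0,0],"roll": 0.06,"grip": 5},
  {"xyz": [0,0,0],"roll": 0,"grip": 5},
])

```text
time_s: 20.22
position: [0.5057, 0.2221, 0.0335]
tcp_rot: [[0.803, 0.596, 0.008], [0.596, -0.803, 0.002], [0.008, 0.003, -1.0]]
force: [-0.9, 0.5, 11.1]
opening: 0.209
grasp_force: 29.9
```

Emit:
move_arm([
  {"xyz": [0,0,-5],"roll": -0.07,"grip": 5},
  {"xyz": [0,0,0],"roll": -0.07,"grip": 5},
  {"xyz": [0,0,0],"roll": 0,"grip": 5},
  {"xyz": [0,0,0],"roll": 0,"grip": 5},
])

```text
time_s: 20.55
position: [0.5031, 0.2213, 0.036]
tcp_rot: [[0.712, 0.702, 0.002], [0.702, -0.712, 0.0], [0.002, 0.001, -1.0]]
force: [-0.9, 0.5, -1.4]
opening: 0.209
grasp_force: 29.6
```

```bash
python3 -c "
from h import *
go([503.2,222,33])
i,d=bot.capture('side')
for l in ('head0','socket0'):
  for r in bot.spot_in(l,'side'): print(l,round(r['conf'],2),np.round(toworld('side',r['at']),3))
p=proj('side',np.array([*C(0,0),40])/1000).astype(int); save('s5.png',cv2.convertScaleAbs(cv2.resize(i[p[1]-50:p[1]+50,p[0]-65:p[0]+65],(780,600),interpolation=cv2.INTER_CUBIC),alpha=1.6))"
```

```text
at [503.1 221.3  36. ] yaw 44.6 t 20.6 open mm 18.2 F [-0.9  0.5 -1.4] g 29.6
 shift [ 0.6 -0.5  3. ] rows 1 each [ 0.6 -0.5  3. ]
head0 0.61 [0.637 0.06  0.013]
head0 0.52 [0.499 0.211 0.036]
```

View pics/s5.png

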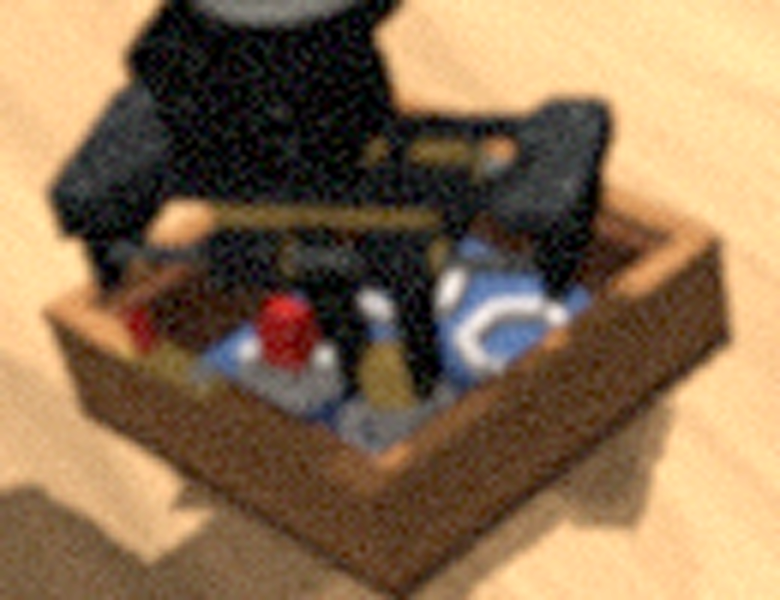

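The red head is seated and yellow is above its socket. Red landed about 1.5 mm further in y than nominal, so I'll shift the same way and retry.

Emit:
move_arm([
  {"xyz": [1,-0.9,0],"roll": 0,"grip": 5},
  {"xyz": [0,0,3],"roll": 0,"grip": 5},
  {"xyz": [0,0,3],"roll": 0,"grip": 5},
  {"xyz": [0,0,0],"roll": 0,"grip": 5},
])

```text
time_s: 21.03
position: [0.5032, 0.2238, 0.0301]
tcp_rot: [[0.711, 0.703, 0.002], [0.703, -0.711, 0.002], [0.003, 0.0, -1.0]]
force: [-0.4, 4.8, 0.5]
opening: 0.205
grasp_force: 29.6
```

```bash
python3 -c "
from h import *
go([503.2,222.5,25])"
```

```text
at [503.2 223.8  30.1] yaw 44.7 t 21.0 open mm 17.9 F [-0.4  4.8  0.5] g 29.6
 shift [-0.9  0.9  5.1] rows 1 each [-0.9  0.9  5.1]
```

It dropped in. Now pressing it home.

Emit:
move_arm([
  {"xyz": [0.4,-0.4,3],"roll": 0,"grip": 5},
  {"xyz": [0,0,3.5],"roll": 0,"grip": 5},
  {"xyz": [0,0,0],"roll": 0,"grip": 5},
  {"xyz": [0,0,0],"roll": 0,"grip": 5},
])

```text
time_s: 21.37
position: [0.5036, 0.2229, 0.0242]
tcp_rot: [[0.71, 0.704, 0.003], [0.704, -0.71, -0.0], [0.002, 0.002, -1.0]]
force: [-1.5, -0.0, 14.7]
opening: 0.207
grasp_force: 30.0
```

```bash
python3 -c "
from h import *
go([503.2,222.5,25])"
```

```text
at [503.6 222.9  24.2] yaw 44.7 t 21.4 open mm 18.0 F [-1.5 -0.  14.7] g 30.0
 shift [-0.6  0.1 -0.8] rows 1 each [-0.6  0.1 -0.8]
```

Home. I'll release and go for green.

Emit:
move_arm([
  {"xyz": [0,0,-0.5],"roll": 0,"grip": 40},
  {"xyz": [0,0,0],"roll": 0,"grip": 40},
  {"xyz": [0,0,0],"roll": 0,"grip": 40},
  {"xyz": [0,0,-25],"roll": 0,"grip": 40},
  {"xyz": [0,0,-32],"roll": 0,"grip": 40},
])

```text
time_s: 21.78
position: [0.4998, 0.2222, 0.0774]
tcp_rot: [[0.711, 0.704, -0.008], [0.704, -0.711, -0.002], [-0.007, -0.004, -1.0]]
force: [0.0, 0.7, 0.3]
opening: 0.391
grasp_force: 0.0
```

Emit:
move_arm([
  {"xyz": [0,0,-33],"roll": -0.1,"grip": 45},
  {"xyz": [0,0,0],"roll": -0.1,"grip": 50},
  {"xyz": [-8,29,0],"roll": 0,"grip": 50},
  {"xyz": [-8,29,0],"roll": 0,"grip": 50},
  {"xyz": [-8,29,0],"roll": 0,"grip": 50},
])

```text
time_s: 22.2
position: [0.5615, 0.1542, 0.1127]
tcp_rot: [[0.555, 0.832, -0.001], [0.832, -0.555, -0.0], [-0.001, -0.0, -1.0]]
force: [0.1, 0.0, -0.7]
opening: 0.495
grasp_force: 0.0
```

Emit:
move_arm([
  {"xyz": [-8,29,0],"roll": 0,"grip": 50},
  {"xyz": [-8,29,0],"roll": 0,"grip": 50},
  {"xyz": [-8,29,0],"roll": 0,"grip": 50},
  {"xyz": [-8,29,0],"roll": 0,"grip": 50},
  {"xyz": [0,0,0],"roll": 0,"grip": 50},
])

```text
time_s: 22.62
position: [0.6447, 0.0584, 0.1124]
tcp_rot: [[0.56, 0.828, 0.005], [0.828, -0.56, -0.002], [0.001, 0.006, -1.0]]
force: [0.6, -1.2, 0.7]
opening: 0.498
grasp_force: 0.0
```

```bash
python3 - <<'E'
from h import *
i,d=bot.capture("side")
for r in bot.spot_in('head2','side'): print(round(r['conf'],2),np.round(toworld('side',r['at']),3))
go([640.3,63,60],[640.3,63,16],yaw=56)
E
```

```text
0.6 [0.5   0.216 0.03 ]
0.45 [0.637 0.061 0.014]
at [640.   62.3 111.8] yaw 56.1 t 22.7 open mm 43.5 F [-0.3  0.2 -0.3] g 0.0
 roll 0.001
 shift [ 0.8 -0.2 51.8] rows 2 each [ 0.4 -0.1 25.9]
 shift [ 0.  0. 44.] rows 2 each [ 0.  0. 22.]
```

Emit:
move_arm([
  {"xyz": [0.5,0,32],"roll": 0,"grip": 50},
  {"xyz": [0,0,32],"roll": 0,"grip": 50},
  {"xyz": [0,0,31],"roll": 0,"grip": 50},
  {"xyz": [0,0,0],"roll": 0,"grip": 50},
  {"xyz": [0,0,0],"roll": 0,"grip": 5},
])

```text
time_s: 23.13
position: [0.6373, 0.0652, 0.016]
tcp_rot: [[0.555, 0.832, -0.007], [0.832, -0.555, 0.001], [-0.003, -0.006, -1.0]]
force: [0.1, -0.1, -0.2]
opening: 0.472
grasp_force: 0.0
```

Emit:
move_arm([
  {"xyz": [0,0,0],"roll": 0,"grip": 5},
  {"xyz": [0,0,0],"roll": 0,"grip": 5},
  {"xyz": [0,0,0],"roll": 0,"grip": 5},
  {"xyz": [0,0,0],"roll": 0,"grip": 5},
  {"xyz": [0,0,0],"roll": 0,"grip": 5},
])

```text
time_s: 23.55
position: [0.6412, 0.0641, 0.02]
tcp_rot: [[0.556, 0.831, 0.003], [0.831, -0.556, 0.0], [0.002, 0.002, -1.0]]
force: [-1.2, 0.2, 6.1]
opening: 0.205
grasp_force: 30.0
```

```bash
python3 - <<'E'
from h import *
print(C(32,32,(527.1,261.6)),C(32,-32,(527.1,261.6)))
go([640.3,63,115],C(32,-32,(527.1,261.6))+[115])
E
```

```text
[np.float64(550.8128951908877), np.float64(300.1447610145138)] [np.float64(565.6447610145137), np.float64(237.8871048091124)]
at [641.2  64.1  20. ] yaw 56.2 t 23.6 open mm 17.8 F [-1.2  0.2  6.1] g 30.0
 shift [ -1.3   0.1 -95. ] rows 3 each [ -0.4   0.  -31.7]
 shift [ 103.8 -159.3   -0.2] rows 6 each [ 17.3 -26.6  -0. ]
```

Emit:
move_arm([
  {"xyz": [0,0,-32],"roll": 0,"grip": 5},
  {"xyz": [0,0,-33],"roll": 0,"grip": 5},
  {"xyz": [0,0,-33],"roll": 0,"grip": 5},
  {"xyz": [17.2,-26.5,0],"roll": 0,"grip": 5},
  {"xyz": [17.2,-26.5,0],"roll": 0,"grip": 5},
])

```text
time_s: 23.97
position: [0.6183, 0.121, 0.1195]
tcp_rot: [[0.559, 0.829, 0.008], [0.829, -0.56, 0.0], [0.005, 0.007, -1.0]]
force: [-0.5, 0.8, -1.4]
opening: 0.204
grasp_force: 30.0
```

Emit:
move_arm([
  {"xyz": [17.2,-26.5,0],"roll": 0,"grip": 5},
  {"xyz": [17.2,-26.5,0],"roll": 0,"grip": 5},
  {"xyz": [17.2,-26.5,0],"roll": 0,"grip": 5},
  {"xyz": [17.2,-26.5,0],"roll": 0,"grip": 5},
  {"xyz": [0,0,0],"roll": -0.096,"grip": 5},
])

```text
time_s: 24.38
position: [0.5618, 0.2432, 0.1161]
tcp_rot: [[0.469, 0.883, -0.003], [0.883, -0.469, 0.002], [0.001, -0.003, -1.0]]
force: [0.2, -1.6, -1.7]
opening: 0.202
grasp_force: 30.0
```

Emit:
move_arm([
  {"xyz": [0,0,0],"roll": -0.096,"grip": 5},
  {"xyz": [0,0,0],"roll": -0.096,"grip": 5},
  {"xyz": [0,0,0],"roll": -0.096,"grip": 5},
  {"xyz": [0,0,0],"roll": 0,"grip": 5},
  {"xyz": [0,0,0],"roll": 0,"grip": 5},
])

```text
time_s: 24.8
position: [0.5654, 0.2381, 0.1162]
tcp_rot: [[0.207, 0.978, -0.0], [0.978, -0.207, -0.0], [-0.0, -0.0, -1.0]]
force: [-0.0, 0.3, -1.2]
opening: 0.204
grasp_force: 30.0
```

```bash
python3 - <<'E'
from h import *
go([565.5,238,115],[565.5,238,42],yaw=78)
E
```

```text
at [565.4 238.1 116.2] yaw 78.1 t 24.8 open mm 17.7 F [-0.   0.3 -1.2] g 30.0
 roll 0.001
 shift [-0.1  0.1  1.2] rows 1 each [-0.1  0.1  1.2]
 shift [ 0.  0. 73.] rows 3 each [ 0.   0.  24.3]
```

Emit:
move_arm([
  {"xyz": [0,0,28],"roll": 0,"grip": 5},
  {"xyz": [0,0,28],"roll": 0,"grip": 5},
  {"xyz": [0,0,16],"roll": 0,"grip": 5},
  {"xyz": [0,0,0],"roll": 0,"grip": 5},
  {"xyz": [0,0,0],"roll": 0,"grip": 5},
])

```text
time_s: 25.22
position: [0.565, 0.2379, 0.0433]
tcp_rot: [[0.206, 0.979, -0.002], [0.979, -0.206, -0.0], [-0.001, -0.002, -1.0]]
force: [-0.1, 0.0, -1.1]
opening: 0.204
grasp_force: 30.0
```

Emit:
move_arm([
  {"xyz": [0,0,6],"roll": 0,"grip": 5},
  {"xyz": [0,0,6],"roll": 0,"grip": 5},
  {"xyz": [0,0,0],"roll": 0,"grip": 5},
  {"xyz": [0,0,0],"roll": 0,"grip": 5},
])

```text
time_s: 25.55
position: [0.5662, 0.2388, 0.0351]
tcp_rot: [[0.204, 0.979, 0.002], [0.979, -0.204, 0.001], [0.001, 0.002, -1.0]]
force: [-3.2, -0.8, 10.5]
opening: 0.203
grasp_force: 30.0
```

```bash
python3 - <<'E'
from h import *
go([565.5,238,28])
E
```

```text
at [566.2 238.8  35.1] yaw 78.2 t 25.6 open mm 17.7 F [-3.2 -0.8 10.5] g 30.0
 shift [-0.9 -0.5  7.1] rows 1 each [-0.9 -0.5  7.1]
```

It's on the rim, so I'll try turning both ways.

Emit:
move_arm([
  {"xyz": [-0.3,-0.6,0],"roll": 0.05,"grip": 5},
  {"xyz": [0,0,0],"roll": 0.05,"grip": 5},
  {"xyz": [0,0,0],"roll": 0.05,"grip": 5},
  {"xyz": [0,0,0],"roll": 0,"grip": 5},
])

```text
time_s: 25.88
position: [0.5649, 0.2389, 0.0348]
tcp_rot: [[0.35, 0.937, 0.001], [0.937, -0.35, 0.001], [0.002, 0.001, -1.0]]
force: [-3.9, 0.7, 9.3]
opening: 0.204
grasp_force: 29.8
```

Emit:
move_arm([
  {"xyz": [0,0,0],"roll": -0.1,"grip": 5},
  {"xyz": [0,0,0],"roll": -0.1,"grip": 5},
  {"xyz": [0,0,0],"roll": -0.1,"grip": 5},
  {"xyz": [0,0,0],"roll": 0,"grip": 5},
])

```text
time_s: 26.22
position: [0.5641, 0.2383, 0.0332]
tcp_rot: [[0.055, 0.998, -0.001], [0.998, -0.055, 0.0], [0.0, -0.001, -1.0]]
force: [-2.7, 1.4, -0.4]
opening: 0.203
grasp_force: 29.6
```

```bash
python3 - <<'E'
from h import *
go([565.5,238,28])
E
```

```text
at [564.1 238.3  33.2] yaw 86.8 t 26.2 open mm 17.6 F [-2.7  1.4 -0.4] g 29.6
 shift [-0.2  1.4  5.2] rows 1 each [-0.2  1.4  5.2]
```

It dropped in during the sweep. I'll ease back to the middle and press.

Emit:
move_arm([
  {"xyz": [0,0,1],"roll": 0.08,"grip": 5},
  {"xyz": [0,0,3],"roll": 0,"grip": 5},
  {"xyz": [0,0,3],"roll": 0,"grip": 5},
  {"xyz": [0,0,0],"roll": 0,"grip": 5},
])

```text
time_s: 26.55
position: [0.5657, 0.2384, 0.0269]
tcp_rot: [[0.135, 0.991, 0.002], [0.991, -0.135, 0.0], [0.001, 0.002, -1.0]]
force: [-3.4, 0.4, 10.0]
opening: 0.203
grasp_force: 30.0
```

```bash
python3 - <<'E'
from h import *
go([565.5,238,28])
E
```

```text
at [565.7 238.4  26.9] yaw 82.2 t 26.6 open mm 17.7 F [-3.4  0.4 10. ] g 30.0
 shift [-0.4 -0.1 -1.1] rows 1 each [-0.4 -0.1 -1.1]
```

Home. I'll release, rise, turn back and travel to the cover, checking the heads on the way.

Emit:
move_arm([
  {"xyz": [0,0,-0.5],"roll": 0,"grip": 40},
  {"xyz": [0,0,0],"roll": 0,"grip": 40},
  {"xyz": [0,0,0],"roll": 0,"grip": 40},
  {"xyz": [0,0,-25],"roll": 0,"grip": 40},
  {"xyz": [0,0,-32],"roll": 0,"grip": 40},
])

```text
time_s: 26.97
position: [0.563, 0.2373, 0.0801]
tcp_rot: [[0.136, 0.991, -0.006], [0.991, -0.136, -0.002], [-0.002, -0.006, -1.0]]
force: [1.1, 0.3, -1.0]
opening: 0.392
grasp_force: 0.0
```

Emit:
move_arm([
  {"xyz": [0,0,-33],"roll": 0.119,"grip": 45},
  {"xyz": [0,0,0],"roll": 0.119,"grip": 45},
  {"xyz": [0,0,0],"roll": 0.119,"grip": 45},
  {"xyz": [0,0,0],"roll": 0.119,"grip": 45},
  {"xyz": [0,0,0],"roll": 0.119,"grip": 45},
])

```text
time_s: 27.38
position: [0.5655, 0.238, 0.1158]
tcp_rot: [[0.672, 0.741, 0.001], [0.741, -0.672, 0.0], [0.001, 0.001, -1.0]]
force: [-0.9, -0.4, 0.1]
opening: 0.445
grasp_force: 0.0
```

Emit:
move_arm([
  {"xyz": [0,0,0],"roll": 0.119,"grip": 45},
  {"xyz": [0,0,0],"roll": 0.119,"grip": 45},
  {"xyz": [0,0,0],"roll": 0.119,"grip": 45},
  {"xyz": [0,0,0],"roll": 0.119,"grip": 45},
  {"xyz": [0,0,0],"roll": 0.119,"grip": 45},
])

```text
time_s: 27.8
position: [0.5654, 0.238, 0.1153]
tcp_rot: [[0.972, 0.237, 0.001], [0.237, -0.972, -0.0], [0.001, 0.0, -1.0]]
force: [-0.2, -0.2, -0.0]
opening: 0.451
grasp_force: 0.0
```

Emit:
move_arm([
  {"xyz": [-11,32,0],"roll": 0,"grip": 50},
  {"xyz": [-11,32,0],"roll": 0,"grip": 50},
  {"xyz": [-11,32,0],"roll": 0,"grip": 50},
  {"xyz": [-11,32,0],"roll": 0,"grip": 50},
  {"xyz": [-11,32,0],"roll": 0,"grip": 50},
])

```text
time_s: 28.22
position: [0.5505, 0.068, 0.1154]
tcp_rot: [[0.97, 0.243, 0.001], [0.243, -0.97, -0.0], [0.001, 0.001, -1.0]]
force: [-0.1, -0.7, 0.3]
opening: 0.496
grasp_force: 0.0
```

Emit:
move_arm([
  {"xyz": [-11,32,0],"roll": 0,"grip": 50},
  {"xyz": [-11,32,0],"roll": 0,"grip": 50},
  {"xyz": [-11,32,0],"roll": 0,"grip": 50},
  {"xyz": [-11,32,0],"roll": 0,"grip": 50},
  {"xyz": [-11,32,0],"roll": 0,"grip": 50},
])

```text
time_s: 28.63
position: [0.5358, -0.1011, 0.1154]
tcp_rot: [[0.97, 0.242, 0.001], [0.242, -0.97, -0.001], [0.001, 0.001, -1.0]]
force: [1.0, 0.3, -0.4]
opening: 0.502
grasp_force: 0.0
```

```bash
python3 - <<'E'
from h import *
i,d=bot.capture("top"); np.savez("pics/top6.npz",i=i,d=d); W=cloud("top",d)
for r in bot.spot_in('head0','top'): print(round(r['conf'],2),np.round(toworld('top',r['at']),3))
go([512.3,-264.3,80],yaw=13.6)
for n,c in dict(s0=(503.6,222.9),s1=(488.3,285),s2=(565.7,238.4)).items():
    m=np.hypot(W[...,0]*1e3-c[0],W[...,1]*1e3-c[1])<20; z=W[...,2][m]*1e3; print(n,"zmax",np.round(np.percentile(z,[80,90,97]),1))
crop=lambda x,y,w,s:cv2.resize(i[y-w:y+w,x-w:x+w],(s,s),interpolation=cv2.INTER_CUBIC)
save("t6.png",cv2.convertScaleAbs(np.hstack([crop(197,240,50,400),crop(430,245,60,400)]),alpha=1.6))
E
```

```text
0.72 [0.503 0.213 0.031]
0.64 [0.564 0.238 0.025]
0.64 [0.488 0.279 0.027]
at [ 536.9 -104.6  115.6] yaw 13.7 t 28.7 open mm 43.5 F [0.2 0.2 0.4] g 0.0
 roll 0.002
 shift [-61.5 149.5  35.6] rows 5 each [-12.3  29.9   7.1]
s0 zmax [39.8 42.3 44.7]
s1 zmax [39.7 42.4 44.6]
s2 zmax [39.2 42.5 45. ]
```

View pics/t6.png

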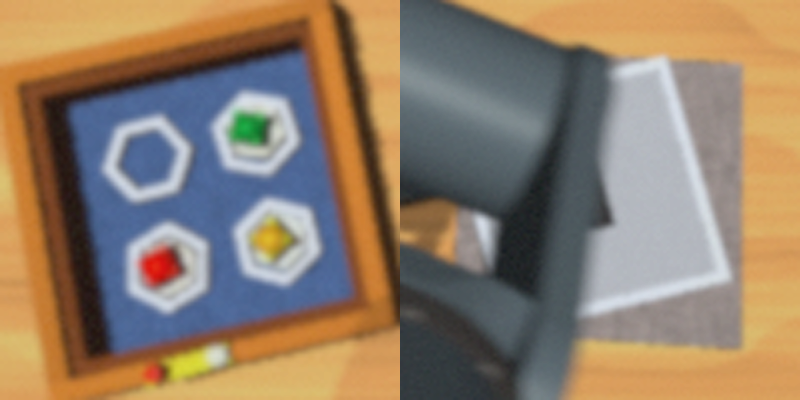

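All three heads are home, with their tops at about 45 mm. The tab lies aside, with its pin at (155,372), and the cover is on the mat. Next I'll fetch the cover.

Emit:
move_arm([
  {"xyz": [-12,30,7],"roll": 0,"grip": 50},
  {"xyz": [-12,30,7],"roll": 0,"grip": 50},
  {"xyz": [-12,30,7],"roll": 0,"grip": 50},
  {"xyz": [-12,30,7],"roll": 0,"grip": 50},
  {"xyz": [-13,30,7],"roll": 0,"grip": 50},
])

```text
time_s: 29.15
position: [0.5132, -0.2603, 0.0801]
tcp_rot: [[0.97, 0.243, 0.001], [0.243, -0.97, -0.0], [0.001, 0.0, -1.0]]
force: [-0.1, -1.4, -0.6]
opening: 0.498
grasp_force: 0.0
```

Emit:
move_arm([
  {"xyz": [0,0,0],"roll": 0,"grip": 50},
  {"xyz": [0,0,0],"roll": 0,"grip": 50},
  {"xyz": [0,0,0],"roll": 0,"grip": 50},
])

```text
time_s: 29.4
position: [0.5128, -0.2585, 0.0802]
tcp_rot: [[0.97, 0.242, -0.001], [0.242, -0.97, 0.001], [-0.0, -0.001, -1.0]]
force: [0.7, 0.2, -0.5]
opening: 0.502
grasp_force: 0.0
```

```bash
python3 - <<'E'
from h import *
go([512.4,-264.2,14],yaw=13.6)
E
```

```text
at [ 512.8 -258.5   80.2] yaw 14.0 t 29.4 open mm 43.7 F [ 0.7  0.2 -0.5] g 0.0
 roll 0.007
 shift [-1.7  5.4 66.2] rows 2 each [-0.8  2.7 33.1]
```

Emit:
move_arm([
  {"xyz": [-1.7,5.4,10],"roll": 0.007,"grip": 50},
  {"xyz": [0,0,28],"roll": 0,"grip": 50},
  {"xyz": [0,0,28],"roll": 0,"grip": 50},
  {"xyz": [0,0,0],"roll": 0,"grip": 50},
  {"xyz": [0,0,0],"roll": 0,"grip": 5},
])

```text
time_s: 29.82
position: [0.5116, -0.2631, 0.0131]
tcp_rot: [[0.971, 0.237, -0.003], [0.237, -0.971, 0.003], [-0.003, -0.004, -1.0]]
force: [0.4, 0.6, 0.4]
opening: 0.476
grasp_force: 0.0
```

Emit:
move_arm([
  {"xyz": [0,0,0],"roll": 0,"grip": 5},
  {"xyz": [0,0,0],"roll": 0,"grip": 5},
  {"xyz": [0,0,0],"roll": 0,"grip": 5},
  {"xyz": [0,0,0],"roll": 0,"grip": 5},
  {"xyz": [0,0,0],"roll": 0,"grip": 5},
])

```text
time_s: 30.23
position: [0.513, -0.2652, 0.0157]
tcp_rot: [[0.972, 0.235, 0.001], [0.235, -0.972, -0.001], [0.001, 0.001, -1.0]]
force: [-0.1, 1.7, 3.7]
opening: 0.157
grasp_force: 30.0
```

```bash
python3 - <<'E'
from h import *
go([512.4,-264.2,150],[517.5,259.5,150],yaw=13.6)
E
```

```text
at [ 513.  -265.2   15.7] yaw 13.6 t 30.2 open mm 13.7 F [-0.1  1.7  3.7] g 30.0
 roll 0.0
 shift [  -0.4   -1.1 -134.3] rows 4 each [ -0.1  -0.3 -33.6]
 shift [ 128.1 -507.8    0. ] rows 15 each [  8.5 -33.9   0. ]
```

Emit:
move_arm([
  {"xyz": [0,0,-20],"roll": 0,"grip": 5},
  {"xyz": [0,0,-30],"roll": 0,"grip": 5},
  {"xyz": [0,0,-30],"roll": 0,"grip": 5},
  {"xyz": [0,0,-30],"roll": 0,"grip": 5},
  {"xyz": [4.5,-17,-15],"roll": 0,"grip": 5},
])

```text
time_s: 30.65
position: [0.5153, -0.2517, 0.1435]
tcp_rot: [[0.972, 0.233, 0.007], [0.233, -0.972, -0.007], [0.005, 0.008, -1.0]]
force: [0.3, 0.1, -1.0]
opening: 0.155
grasp_force: 30.0
```

Emit:
move_arm([
  {"xyz": [8.5,-34,0],"roll": 0,"grip": 5},
  {"xyz": [8.5,-34,0],"roll": 0,"grip": 5},
  {"xyz": [8.5,-34,0],"roll": 0,"grip": 5},
  {"xyz": [8.5,-34,0],"roll": 0,"grip": 5},
  {"xyz": [8.5,-34,0],"roll": 0,"grip": 5},
])

```text
time_s: 31.07
position: [0.5136, -0.0708, 0.1398]
tcp_rot: [[0.972, 0.235, -0.0], [0.235, -0.972, -0.0], [-0.0, 0.0, -1.0]]
force: [-0.1, -0.3, -1.7]
opening: 0.16
grasp_force: 30.0
```

Emit:
move_arm([
  {"xyz": [8.5,-34,0],"roll": 0,"grip": 5},
  {"xyz": [8.5,-34,0],"roll": 0,"grip": 5},
  {"xyz": [8.5,-34,0],"roll": 0,"grip": 5},
  {"xyz": [8.5,-34,0],"roll": 0,"grip": 5},
  {"xyz": [8.5,-34,0],"roll": 0,"grip": 5},
])

```text
time_s: 31.48
position: [0.5149, 0.1046, 0.1397]
tcp_rot: [[0.972, 0.235, -0.0], [0.235, -0.972, -0.0], [-0.0, 0.0, -1.0]]
force: [0.5, 0.4, -1.8]
opening: 0.16
grasp_force: 30.0
```

Emit:
move_arm([
  {"xyz": [8.5,-34,0],"roll": 0,"grip": 5},
  {"xyz": [8.5,-34,0],"roll": 0,"grip": 5},
  {"xyz": [8.5,-34,0],"roll": 0,"grip": 5},
  {"xyz": [4.5,-20,0],"roll": 0,"grip": 5},
  {"xyz": [0,0,0],"roll": 0,"grip": 5},
])

```text
time_s: 31.9
position: [0.5154, 0.2327, 0.1398]
tcp_rot: [[0.971, 0.24, 0.001], [0.24, -0.971, 0.002], [0.002, -0.001, -1.0]]
force: [-0.3, 0.5, -1.5]
opening: 0.153
grasp_force: 30.0
```

Emit:
move_arm([
  {"xyz": [0,0,0],"roll": 0,"grip": 5},
  {"xyz": [0,0,0],"roll": 0,"grip": 5},
])

```text
time_s: 32.07
position: [0.5154, 0.228, 0.1394]
tcp_rot: [[0.972, 0.236, -0.001], [0.236, -0.972, -0.001], [-0.001, 0.001, -1.0]]
force: [0.6, -0.1, -2.3]
opening: 0.155
grasp_force: 30.0
```

```bash
python3 - <<'E'
from h import *
go([517.5,259.5,75],[517.5,259.5,62],yaw=13.6)
i,d=bot.capture("side")
for l in ("cover","tab_pin"):
  for r in bot.spot_in(l,'side')[:1]: print(l,round(r['conf'],2),np.round(toworld('side',r['at']),3))
E
```

```text
at [515.4 228.  139.4] yaw 13.6 t 32.1 open mm 13.5 F [ 0.6 -0.1 -2.3] g 30.0
 roll 0.001
 shift [  9.5 -30.2  64.4] rows 2 each [  4.7 -15.1  32.2]
 shift [ 0.  0. 13.] rows 1 each [ 0.  0. 13.]
cover 0.88 [0.502 0.208 0.13 ]
tab_pin 0.59 [0.436 0.265 0.064]
```

Emit:
move_arm([
  {"xyz": [4.5,-15,0],"roll": 0,"grip": 5},
  {"xyz": [5,-15,10],"roll": 0,"grip": 5},
  {"xyz": [0,0,27],"roll": 0,"grip": 5},
  {"xyz": [0,0,26],"roll": 0,"grip": 5},
  {"xyz": [0,0,0],"roll": 0,"grip": 5},
])

```text
time_s: 32.63
position: [0.5164, 0.2584, 0.0727]
tcp_rot: [[0.972, 0.234, -0.006], [0.234, -0.972, -0.002], [-0.006, 0.0, -1.0]]
force: [-0.2, -0.3, -2.4]
opening: 0.153
grasp_force: 30.0
```

Emit:
move_arm([
  {"xyz": [0,0,0],"roll": 0,"grip": 5},
  {"xyz": [0,0,0],"roll": 0,"grip": 5},
  {"xyz": [0,0,0],"roll": 0,"grip": 5},
])

```text
time_s: 32.88
position: [0.519, 0.2597, 0.078]
tcp_rot: [[0.972, 0.235, 0.002], [0.235, -0.972, 0.001], [0.002, -0.0, -1.0]]
force: [0.4, 0.9, -1.9]
opening: 0.155
grasp_force: 30.0
```

```bash
python3 - <<'E'
from h import *
go([517.5,259.5,62],yaw=13.6)
i,d=bot.capture("side")
p=proj('side',np.array([*C(0,0),50])/1000).astype(int); save('s7.png',cv2.convertScaleAbs(cv2.resize(i[p[1]-50:p[1]+50,p[0]-65:p[0]+65],(780,600),interpolation=cv2.INTER_CUBIC),alpha=1.6))
E
```

```text
at [519.  259.7  78. ] yaw 13.6 t 32.9 open mm 13.5 F [ 0.4  0.9 -1.9] g 30.0
 roll -0.0
 shift [-1.5 -0.1 16. ] rows 1 each [-1.5 -0.1 16. ]
```

View pics/s7.png

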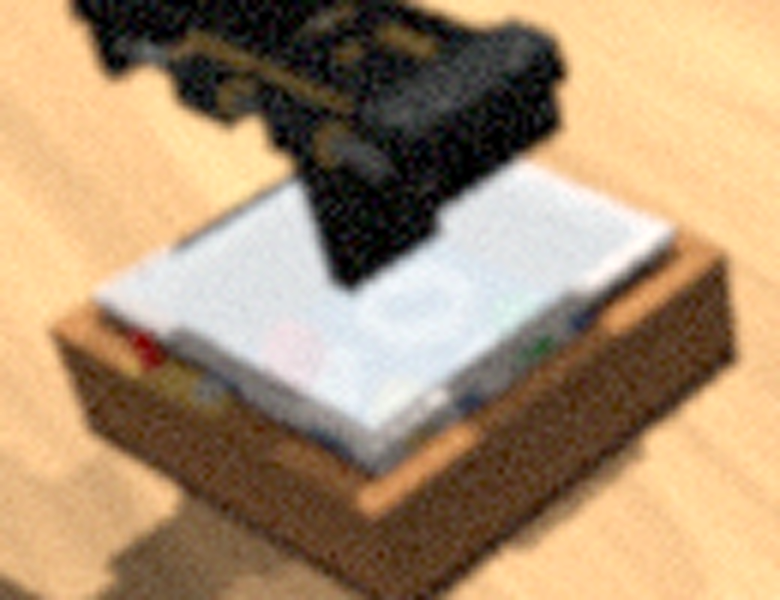

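The cover hangs level just over the recess. Lowering it.

Emit:
move_arm([
  {"xyz": [-1,0,4],"roll": 0,"grip": 5},
  {"xyz": [0,0,4],"roll": 0,"grip": 5},
  {"xyz": [0,0,4],"roll": 0,"grip": 5},
  {"xyz": [0,0,3],"roll": 0,"grip": 5},
  {"xyz": [0,0,0],"roll": 0,"grip": 5},
])

```text
time_s: 33.35
position: [0.5169, 0.2597, 0.0626]
tcp_rot: [[0.972, 0.236, -0.0], [0.236, -0.972, -0.0], [-0.0, 0.0, -1.0]]
force: [-2.2, -0.9, 7.0]
opening: 0.159
grasp_force: 30.0
```

Emit:
move_arm([
  {"xyz": [0,0,0],"roll": 0,"grip": 5},
  {"xyz": [0,0,0],"roll": 0,"grip": 5},
])

```text
time_s: 33.52
position: [0.5169, 0.2598, 0.0626]
tcp_rot: [[0.972, 0.236, -0.0], [0.236, -0.972, -0.0], [-0.0, 0.0, -1.0]]
force: [-2.5, -0.8, 8.4]
opening: 0.157
grasp_force: 30.0
```

Seated at 62.6 mm. I'll release, rise and look at the cover and pin.

Emit:
move_arm([
  {"xyz": [0,0,0],"roll": 0,"grip": 45},
  {"xyz": [0,0,0],"roll": 0,"grip": 45},
  {"xyz": [0,0,0],"roll": 0,"grip": 45},
  {"xyz": [0,0,0],"roll": 0,"grip": 45},
  {"xyz": [0,0,-25],"roll": 0,"grip": 45},
])

```text
time_s: 33.93
position: [0.5138, 0.2587, 0.0827]
tcp_rot: [[0.972, 0.235, -0.009], [0.235, -0.972, -0.003], [-0.01, 0.0, -1.0]]
force: [-0.2, 0.4, -0.2]
opening: 0.415
grasp_force: 0.0
```

Emit:
move_arm([
  {"xyz": [0,0,-32],"roll": 0,"grip": 50},
  {"xyz": [-8,33,-20],"roll": 0,"grip": 50},
  {"xyz": [-8,33,0],"roll": 0,"grip": 50},
  {"xyz": [-8,33,0],"roll": 0,"grip": 50},
  {"xyz": [-8,33,0],"roll": 0,"grip": 50},
])

```text
time_s: 34.35
position: [0.5172, 0.1229, 0.1391]
tcp_rot: [[0.972, 0.237, 0.001], [0.237, -0.972, -0.0], [0.001, 0.0, -1.0]]
force: [1.0, -0.5, -0.1]
opening: 0.496
grasp_force: 0.0
```

Emit:
move_arm([
  {"xyz": [-8,33,0],"roll": 0,"grip": 50},
  {"xyz": [-8,33,0],"roll": 0,"grip": 50},
  {"xyz": [-8,33,0],"roll": 0,"grip": 50},
  {"xyz": [-8,33,0],"roll": 0,"grip": 50},
  {"xyz": [0,0,0],"roll": 0,"grip": 50},
])

```text
time_s: 34.77
position: [0.5183, -0.0174, 0.1386]
tcp_rot: [[0.973, 0.23, 0.002], [0.23, -0.973, -0.002], [0.001, 0.003, -1.0]]
force: [0.1, 0.1, -0.0]
opening: 0.5
grasp_force: 0.0
```

```bash
python3 - <<'E'
from h import *
i,d=bot.capture("top"); np.savez("pics/top8.npz",i=i,d=d); W=cloud("top",d)*1e3
hsv=cv2.cvtColor(i,cv2.COLOR_RGB2HSV); H=hsv[...,0].astype(int)
v,u=np.mgrid[:400,:640]
m=(((H<5)|(H>170))&(hsv[...,1]>120))&(u>170)&(u<200)&(v>268)&(v<295)
print("pin",m.sum(),plane("top",np.argwhere(m)[:,::-1].mean(0),.0795)*1e3)
go([0,0,0])
c=np.radians(13.4); q=(W[...,:2]-[527,261])@np.array([[np.cos(c),-np.sin(c)],[np.sin(c),np.cos(c)]])
mm=(np.abs(q).max(-1)<76)&(np.abs(q).min(-1)>30)&(W[...,2]>30); A=np.c_[q[mm],np.ones(mm.sum())]; s=np.linalg.lstsq(A,W[...,2][mm],rcond=None)[0]; print("cover plane tilt",np.round(s[:2],4),"z",round(s[2],1),mm.sum())
hd=(u>175)&(u<215)&(v>220)&(v<260)&(i.max(2)<60); print("handle",hd.sum(),mrect("top",hd,.079))
crop=lambda x,y,w,s:cv2.resize(i[y-w:y+w,x-w:x+w],(s,s),interpolation=cv2.INTER_CUBIC)
save("t8.png",cv2.convertScaleAbs(crop(197,240,50,500),alpha=1.6))
E
```

```text
pin 4 [[432.01897637 268.7887217   79.5       ]]
at [517.7 -14.9 138.5] yaw 13.3 t 34.8 open mm 43.6 F [-0.1  0.3  0.3] g 0.0
 shift [-500.4 -133.8  138.1] rows 15 each [-33.4  -8.9   9.2]
cover plane tilt [0.0003 0.0004] z 54.2 1721
handle 169 (array([525., 257.]), array([48.6, 16.4]), 14.0)
```

View pics/t8.png

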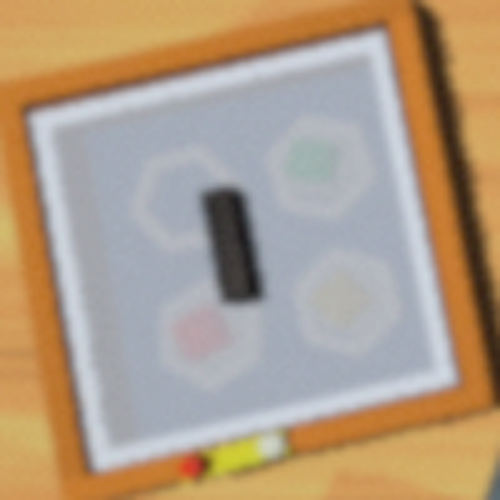

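The cover is flat and flush, and all three heads show through it. The pin is at about (432,270) mm. Now I'll turn the tab back.

Emit:
move_arm([
  {"xyz": [-2,-33,0],"roll": 0,"grip": 50},
  {"xyz": [-2,-33,0],"roll": 0,"grip": 50},
  {"xyz": [-2,-33,0],"roll": 0,"grip": 50},
  {"xyz": [-2,-33,0],"roll": 0,"grip": 50},
  {"xyz": [-2,-33,0],"roll": 0,"grip": 50},
])

```text
time_s: 35.23
position: [0.4672, 0.1485, 0.1384]
tcp_rot: [[0.972, 0.236, -0.001], [0.236, -0.972, 0.0], [-0.001, -0.001, -1.0]]
force: [0.1, 0.3, 0.1]
opening: 0.499
grasp_force: 0.0
```

Emit:
move_arm([
  {"xyz": [-2,-33,0],"roll": 0,"grip": 50},
  {"xyz": [-2,-33,0],"roll": 0,"grip": 50},
  {"xyz": [-2,-33,5],"roll": 0,"grip": 50},
  {"xyz": [-2,-33,10],"roll": 0,"grip": 50},
  {"xyz": [0,0,15],"roll": 0,"grip": 50},
])

```text
time_s: 35.65
position: [0.4276, 0.2787, 0.1092]
tcp_rot: [[0.97, 0.242, 0.002], [0.242, -0.97, 0.003], [0.003, -0.002, -1.0]]
force: [-0.1, 0.0, 0.2]
opening: 0.499
grasp_force: 0.0
```

Emit:
move_arm([
  {"xyz": [0,0,0],"roll": 0,"grip": 50},
  {"xyz": [0,0,0],"roll": 0,"grip": 50},
])

```text
time_s: 35.82
position: [0.4281, 0.2733, 0.1079]
tcp_rot: [[0.971, 0.238, -0.002], [0.238, -0.971, -0.001], [-0.003, 0.0, -1.0]]
force: [-0.4, -0.2, 0.2]
opening: 0.498
grasp_force: 0.0
```

```bash
python3 - <<'E'
from h import *
go([431.5,270.7,69],yaw=13.4)
E
```

```text
at [428.1 273.3 107.9] yaw 13.8 t 35.8 open mm 43.3 F [-0.4 -0.2  0.2] g 0.0
 roll 0.006
 shift [ 2.7  3.3 38.9] rows 2 each [ 1.4  1.7 19.5]
```

Emit:
move_arm([
  {"xyz": [2.7,3,10],"roll": 0.006,"grip": 50},
  {"xyz": [0,0,15],"roll": 0,"grip": 40},
  {"xyz": [0,0,14],"roll": 0,"grip": 40},
  {"xyz": [0,0,0],"roll": 0,"grip": 5},
  {"xyz": [0,0,0],"roll": 0,"grip": 5},
])

```text
time_s: 36.23
position: [0.4332, 0.2693, 0.0692]
tcp_rot: [[0.974, 0.228, -0.001], [0.228, -0.974, -0.0], [-0.001, 0.0, -1.0]]
force: [0.2, -0.9, 0.5]
opening: 0.326
grasp_force: 0.0
```

Emit:
move_arm([
  {"xyz": [0,0,0],"roll": 0,"grip": 5},
  {"xyz": [0,0,0],"roll": 0,"grip": 5},
  {"xyz": [0,0,0],"roll": 0,"grip": 5},
  {"xyz": [0,0,0],"roll": 0,"grip": 5},
  {"xyz": [0,0,0],"roll": 0,"grip": 5},
])

```text
time_s: 36.65
position: [0.4333, 0.2725, 0.0705]
tcp_rot: [[0.974, 0.227, 0.002], [0.227, -0.974, 0.004], [0.003, -0.004, -1.0]]
force: [-2.7, 8.1, -0.3]
opening: 0.093
grasp_force: 30.0
```

```bash
python3 - <<'E'
from h import *
go([*C(-57.5,0,(527.1,261.2)),69])
E
```

```text
at [433.3 272.5  70.5] yaw 13.1 t 36.6 open mm 8.1 F [-2.7  8.1 -0.3] g 30.0
 shift [31.3 32.6  1.4] rows 2 each [15.7 16.3  0.7]
```

Emit:
move_arm([
  {"xyz": [8.4,0.9,0],"roll": 0,"grip": 5},
  {"xyz": [8,3.1,0],"roll": 0,"grip": 5},
  {"xyz": [6.8,5,0],"roll": 0,"grip": 5},
  {"xyz": [5.3,6.7,0],"roll": 0,"grip": 5},
  {"xyz": [3.3,7.9,0],"roll": 0,"grip": 5},
])

```text
time_s: 37.07
position: [0.4748, 0.2594, 0.0709]
tcp_rot: [[0.974, 0.227, 0.013], [0.226, -0.974, 0.009], [0.015, -0.006, -1.0]]
force: [5.4, 11.9, -8.4]
opening: 0.085
grasp_force: 30.0
```

Emit:
move_arm([
  {"xyz": [1.1,8.4,0],"roll": 0,"grip": 5},
  {"xyz": [0,0,0],"roll": 0,"grip": 5},
  {"xyz": [0,0,0],"roll": 0,"grip": 5},
])

```text
time_s: 37.32
position: [0.4807, 0.2487, 0.071]
tcp_rot: [[0.973, 0.228, 0.018], [0.228, -0.974, 0.005], [0.018, -0.001, -1.0]]
force: [9.4, 3.7, -9.1]
opening: 0.06
grasp_force: 29.5
```

```bash
python3 - <<'E'
from h import *
go([*C(-57.5,0,(527.1,261.2)),69])
E
```

```text
at [480.7 248.7  71. ] yaw 13.2 t 37.3 open mm 5.2 F [ 9.4  3.7 -9.1] g 29.5
 shift [-9.5 -1.3  1.8] rows 1 each [-9.5 -1.3  1.8]
```

The pads have slid about 9 mm along the pin, but the angle should be close to 0. I'll release, rise and look.

Emit:
move_arm([
  {"xyz": [-3,0,0],"roll": 0,"grip": 40},
  {"xyz": [0,0,0],"roll": 0,"grip": 40},
  {"xyz": [0,0,0],"roll": 0,"grip": 40},
  {"xyz": [0,0,0],"roll": 0,"grip": 40},
  {"xyz": [0,0,-20],"roll": 0,"grip": 40},
])

```text
time_s: 37.73
position: [0.4662, 0.245, 0.0873]
tcp_rot: [[0.973, 0.23, -0.008], [0.23, -0.973, -0.002], [-0.008, 0.0, -1.0]]
force: [0.0, -0.4, -0.2]
opening: 0.345
grasp_force: 0.0
```

Emit:
move_arm([
  {"xyz": [0,0,-35],"roll": 0,"grip": 40},
  {"xyz": [0,33,-10],"roll": 0,"grip": 40},
  {"xyz": [0,33,0],"roll": 0,"grip": 40},
  {"xyz": [0,33,0],"roll": 0,"grip": 40},
  {"xyz": [0,33,0],"roll": 0,"grip": 40},
])

```text
time_s: 38.15
position: [0.499, 0.1165, 0.1352]
tcp_rot: [[0.973, 0.231, -0.0], [0.231, -0.973, -0.0], [-0.0, 0.0, -1.0]]
force: [0.3, -0.6, 0.1]
opening: 0.399
grasp_force: 0.0
```

Emit:
move_arm([
  {"xyz": [0,33,0],"roll": 0,"grip": 40},
  {"xyz": [0,33,0],"roll": 0,"grip": 40},
  {"xyz": [0,33,0],"roll": 0,"grip": 40},
  {"xyz": [0,33,0],"roll": 0,"grip": 40},
  {"xyz": [0,0,0],"roll": 0,"grip": 40},
])

```text
time_s: 38.57
position: [0.5321, -0.0164, 0.135]
tcp_rot: [[0.974, 0.225, 0.003], [0.225, -0.974, -0.003], [0.003, 0.003, -1.0]]
force: [0.3, -0.2, -0.9]
opening: 0.399
grasp_force: 0.0
```

```bash
python3 - <<'E'
from h import *
i,d=bot.capture("top"); W=cloud("top",d)*1e3
hsv=cv2.cvtColor(i,cv2.COLOR_RGB2HSV); H=hsv[...,0].astype(int)
v,u=np.mgrid[:400,:640]; b=(u>175)&(u<215)&(v>252)&(v<295)
m=(((H<5)|(H>170))&(hsv[...,1]>120))&b
pin=plane("top",np.argwhere(m)[:,::-1].mean(0),.0795)[0]*1e3; piv=np.array(C(-89.5,0))
for pv in (piv,piv+[0,1.5]): e=pin[:2]-pv; print("pin",m.sum(),np.round(pin,1),"tab angle",round(np.radians(np.degrees(np.arctan2(e[1],e[0]))-13.4),2))
go([0,0,0])
c=np.radians(13.4); q=(W[...,:2]-[527,261])@np.array([[np.cos(c),-np.sin(c)],[np.sin(c),np.cos(c)]])
mm=(np.abs(q).max(-1)<76)&(np.abs(q).min(-1)>30)&(W[...,2]>30); A=np.c_[q[mm],np.ones(mm.sum())]; s=np.linalg.lstsq(A,W[...,2][mm],rcond=None)[0]; print("cover plane",np.round(s[:2],4),"z",round(s[2],1))
crop=lambda x,y,w,s:cv2.resize(i[y-w:y+w,x-w:x+w],(s,s),interpolation=cv2.INTER_CUBIC)
save("t9.png",cv2.convertScaleAbs(crop(197,240,50,500),alpha=1.6))
E
```

```text
pin 6 [471.2 246.6  79.5] tab angle 0.0
pin 6 [471.2 246.6  79.5] tab angle -0.04
at [530.6 -13.7 134.7] yaw 13.0 t 38.6 open mm 34.4 F [0.1 0.4 0. ] g 0.0
 shift [-514.  -132.9  134.3] rows 16 each [-32.1  -8.3   8.4]
cover plane [-0.0001  0.0009] z 54.1
```

View pics/t9.png

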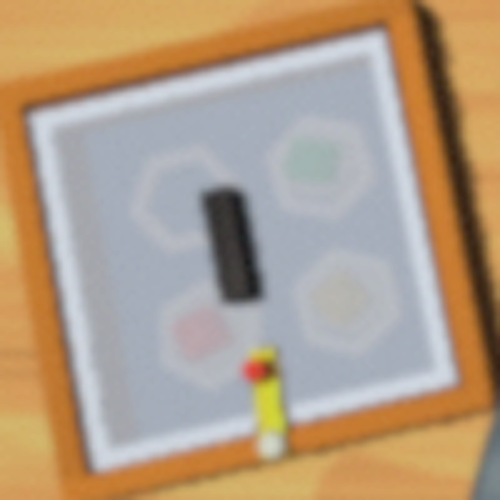

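The tab points straight across the cover's edge (about 0 rad, pin at (257,370)). The cover is flush and the heads are home under it. Handing in.

```bash
python3 -c "
from rig import bot
print(bot.hand_in())"
```

```text
the job is handed in; nothing more can be done
None
```

The job is handed in (no verdict came back): the three heads (red, yellow, green) measured fully home, the cover lay flush, the tab was back at about 0 rad across its edge, and the vise, screwdriver and jar were not touched.

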